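Ready the lockwire station: change the spool, seat the tools in their foam

TASK

Get the lockwire station ready for the next job: swing the dispenser's keeper fully open, change the empty spool on the spindle for the full one (the empty goes into the wooden scrap box) and swing the keeper back over the spool to its stop. Press every tool that is lying on the bench fully home into the foam cut-out made for it - each fits one way round only - and leave the other things on the bench alone.

Things in the scene. Friction and masses are not known exactly. Their poses are not given: they have to be found in the camera images.
- pliers: lockwire pliers: twin black handles at -x, steel body, jaws at +x; 140 long, 24 thick. Outline along x: handles -70..-22 are 48 wide, body -22..28 is 32 wide, jaws 28..70 are 20 wide (18 tall) (mm). It lies flat on the bench. Origin: on the underside (z = 0), at the place to grip, near its balance point; x along the tool towards the head, z up. May be absent.
- pocket_pliers (a point): floor of the pliers cut-out, where the pliers's origin comes to rest (axes: the tray's); head end towards the tray's +x. Square-edged, the tool's outline plus 2 mm all round; beside this point a springy foam roll on each side reaches 3 mm in and grips the flanks: the tool's weight does not seat it, a push of 10 to 20 N above this point does.
- ratchet: short steel ratchet: bar handle at -x, round head at +x; 120 long, 24 thick. Outline: handle -66..16 is 20 wide, head is 38 in diameter, centred at x = 35, ending at 54 (mm). It lies flat on the bench. Origin: on the underside (z = 0), at the place to grip, near its balance point; x along the tool towards the head, z up. May be absent.
- pocket_ratchet (a point): floor of the ratchet cut-out, where the ratchet's origin comes to rest (axes: the tray's); head end towards the tray's -x, the other way round from the rest. Square-edged, the tool's outline plus 2 mm all round; beside this point a springy foam roll on each side reaches 3 mm in and grips the flanks: the tool's weight does not seat it, a push of 10 to 20 N above this point does.
- cutters: side cutters: twin black handles at -x, steel head at +x; 116 long, 24 thick. Outline: handles -58..-14 are 40 wide, head -14..38 is 30 wide, nose 38..58 is 16 wide (20 tall) (mm). It lies flat on the bench. Origin: on the underside (z = 0), at the place to grip, near its balance point; x along the tool towards the head, z up. May be absent.
- pocket_cutters (a point): floor of the cutters cut-out, where the cutters's origin comes to rest (axes: the tray's); head end towards the tray's +x. Square-edged, the tool's outline plus 2 mm all round; beside this point a springy foam roll on each side reaches 3 mm in and grips the flanks: the tool's weight does not seat it, a push of 10 to 20 N above this point does.
- jig: bolt-drilling jig: dark steel block with a clamp screw and knurled knob at +x; 90 long, 24 thick. Outline: block -30..24 is 32 wide, screw 24..46 is 12 wide, knob 46..60 is 22 wide (mm). It lies flat on the bench. Origin: on the underside (z = 0), at the place to grip, near its balance point; x along the tool towards the head, z up. May be absent.
- pocket_jig (a point): floor of the jig cut-out, where the jig's origin comes to rest (axes: the tray's); head end towards the tray's +x. Square-edged, the tool's outline plus 2 mm all round; beside this point a springy foam roll on each side reaches 3 mm in and grips the flanks: the tool's weight does not seat it, a push of 10 to 20 N above this point does.
- tray: fixed grey sheet-metal tray, 190 (x) by 270 (y) by 22 mm high, with a black foam insert. Origin under its centre on the bench, x away from the robot, z up. Foam top 20 mm, cut-out floors (lighter grey) 8 mm above the bench: cut-outs are 12 mm deep, a seated tool stands 12 mm proud. Cut-outs from +y to -y, at y = 98, 32, -34, -100 mm: pliers, ratchet, cutters, jig.
- dispenser: fixed wire dispenser bolted to the bench: grey base 80 (x) by 135 (y) by 10 mm high, upright spindle 12 mm in diameter with a tapered tip reaching 58 mm above the bench, and at 56 mm to its -y side a post carrying the keeper. Origin on the bench under the spindle; z up.
- spindle_foot (a point): foot of the spindle on top of the base, 10 mm above the bench; the full spool's origin comes to rest here
- keeper (a joint): angle (rad) of the keeper, a flat steel arm 13 mm wide, 74 long, 62 to 69 mm above the bench, turning about the upright post. 0: at its stop, across the spindle, holding the spool down (arm along the dispenser's +y); grows as it swings clockwise seen from above, towards the dispenser's +x; 1.75: fully open. Light friction (1 N at the pin); stays where it is left.
- keeper_pin (a point): middle of the keeper's upright black finger pin (12 mm in diameter, free from 69 to 100 mm above the bench), 85 mm above the bench and 68 mm from the post's axis. It can be pinched from above or pushed.
- full_spool: spool full of steel lockwire, 400 g: two 60 mm flanges 4 mm thick, 40 mm tall, wound almost to the rim, bore 16 mm right through. Stands upright. Origin: centre of its underside, z along the bore. Grip across the flanges.
- empty_spool: empty spool, same size, bare 22 mm core between the flanges, 50 g; at the start on the spindle under the keeper. Origin: centre of its underside, z along the bore.
- scrap_box: fixed slatted wooden scrap box, open top, 110 by 110 by 50 mm high, walls and floor 6 mm. Origin under its centre.
- socket: loose steel socket, 26 mm in diameter, 32 tall, standing among the tools; a bystander to be left alone.
- bolt_jar: jar with a lid, 68 mm in diameter, 85 tall; a bystander to be left alone.
- grease_tin: red tin, 80 mm in diameter, 70 tall; a bystander to be left alone.
Not all that is in view belongs to the job. Leave any orange, pink or turquoise look-alike of the full_spool alone.

How it is judged:
By the outcome, as a careful person would: the job done as asked, in the order asked, and still so for the second after the job is handed in, with the robot touching nothing.
Of pliers, ratchet, cutters, jig only 2 to 4 are there at a start; the rules pass over those that are not, and their reading is None.
At some moment in a run one of pliers, ratchet, cutters, jig, full_spool may be knocked a few centimetres aside while the robot is not near it.
Once in a run the grip may slacken for a moment while it holds something.
It also fails if it takes over 210 s, if anything falls off the work surface, if the arm or the gripper's body presses on something with over 40 N, if the wrist force passes 120 N, or if a joint passes its speed limit or range.

ROBOT

A 6-joint arm with a two-finger parallel gripper is mounted at the origin on the work surface. World frame = base frame: x ahead of the robot, y to its left, z up, the work surface at z = 0. Lengths are in m, angles in degrees, forces in N, time in s.
With the tool pointing down it reaches from about 0.35 to 0.875 m from the base axis. Payload 4.2 kg.
Tool frame: the origin (TCP) lies midway between the tips of the shut fingers; the grasp point (between the pads) lies 19 mm behind it (r.pinch_z is the distance from the TCP to the grasp point, in m); z points along the fingers, y is the line along which they close (so a half turn about z gives the same grasp; the last joint's range is limited). The gripper opens to 87 mm and grips with 3 to 60 N. Pads are 19 mm wide; open, the fingers measure 117 mm over their backs; the gripper's body (75 mm by 190 mm) begins 51 mm behind the grasp point.
Start: joints at [-51.245, 22.042, 0.453, 0, -68.411, -14.817], TCP at [0.254, -0.571, 0.184] pointing down, gripper open.
Joint ranges: [-179.83, 179.83], [-69.29, 118.12], [-61.27, 80.66], [-181.25, 117.63], [-171.15, -9.14], [-177.46, 177.46]. Speed limits (degrees/s): [159.86, 159.86, 180, 180, 180, 180].

INTERFACE

Orientations are given as a 3x3 rotation matrix whose columns are the frame's x, y, z axes.
In Python, from station import r, imaging, models gives the robot as it stands. The module is installed in compiled form; this text tells all that it offers.
- The arm moves only by the tool apply_moves, never from a script. Its argument "moves" is a list of rows, each a list of 2 entries, a list of its own where there are three numbers: the shift along the tool's x, y, z in m, then the turn about the tool's z in degrees. A call has 1 to 5 rows; each row shifts and turns the commanded pose from where the row before left it, along the tool's axes as they then stand; what a row does not reach is not made up. A row lasts 1/12 s, in which the tool goes at most 41.7 mm and 7.16 degrees, less where a joint would pass 70% of its speed; a pose out of reach is approached as far as the arm can. A call is refused whole if a number of a shift passes 0.0417 or a number of a turn 7.16, either way. A call with a gripper value outside its range is refused whole. "hand" is the finger opening in m, from 0 to 0.087, set as the call begins (left out, the last holds). The fingers move at their own pace and stop on an object; the grip force is fixed at half the most. Time passes only in rows, so rows that do not move let the fingers close. It gives the time, the measured TCP pose, the force, the opening and the grip force at its end, in the units of the state.
- r.sense(): the state, without advancing time (a new reading comes with each control period).
- imaging.capture(name): name is "side" or "top"; returns a dict with "frame" (384x512x3 uint8, blue, green, red), "intrinsics" (3x3 intrinsics, pixels), "eye" and "orientation" of the camera in the world. Camera axes: x right, y down, z forward; pixel columns grow to the right and rows downward; lengths in m; the calibration is good to about 2 mm. A picture is of the moment at which its call begins. There is no depth.
- r.finish_job(): hands the job in; it is judged then, once.
Trained networks look in a picture, given as the dict that the camera call returned (one of the last four; its "shot" number tells which), for a name from the list of things; names that differ only in an ending like _2 or _b are one class to them, and where a whole thing is asked for, a point or a joint stands for the part that bears it (a point fixed in the world has none). Each returns a list of dicts, best first, with "confidence" (0 to 1); they miss things now and then, are a little off and sometimes report something else, mostly with a low value. They report only what shows in the picture. A call takes as long as a camera call. They do not tell look-alikes from the thing itself.
- models.cut_out(picture, target): "region" (384x512 bool, what is visible of it) and "extent" ([left, top, width, height] as shares, 0 to 1, of the picture: columns of its width, rows of its height, round what is visible of it).
- models.place_of(picture, target): "at" ([column, row] as shares, 0 to 1, of the picture: columns of its width, rows of its height: a listed point, or the origin of a listed thing).
The state is a dict: "time_s": time; "joints": joint angles; "joint_velocities": joint speeds; "effort": joint torques, N m; "tcp_pos": TCP position; "ee_rot": TCP orientation; "wrist_force": force on the tool from outside, world axes, zero at the start; "moment": the same for the moment, N m; "gripper_width": opening from 0.0 (shut) to 1.0 (fully open); "gripper_force": force on a finger pad.
Only numpy, scipy, OpenCV 4.12 (cv2) and the standard library are available. Lean on these libraries where they do the work, as an engineer would, in place of code of your own. Each camera call takes 0.05 s, during which the arm holds its last target. There are 200 camera calls.

## Working session

There is one attempt and no reset: what is moved stays moved. The work goes in short steps, Python scripts to look and compute and a tool call to move; the robot and the scene stay as the last step left them, time stands still between calls to the robot, and variables do not carry over. Pictures are saved under pics/ and viewed, at most 14 in all, crops included, and the job is handed in when it is done.

Besides the shell and the picture viewer there is one more tool, called after "Request:" as name([rows], argument=value, ...), one row to a line, values as JSON. apply_moves: Moves the arm, as the interface text tells. Its arguments: {"type":"object","properties":{"moves":{"type":"array"},"hand":{"type":"number"}},"required":["moves"]}

```bash
mkdir -p pics; cat > h.py <<'E'
import numpy as np, cv2
from station import r, imaging, models
def ray(p,uv):
    K=np.array(p["intrinsics"]);R=np.array(p["orientation"]);
    d=R@np.linalg.inv(K)@np.array([uv[0],uv[1],1.]);return np.array(p["eye"]),d/np.linalg.norm(d)
def onz(p,uv,z):
    e,d=ray(p,uv);return e+d*(z-e[2])/d[2]
def tri(p1,a,p2,b):
    e1,d1=ray(p1,a);e2,d2=ray(p2,b)
    s=np.linalg.lstsq(np.c_[d1,-d2],e2-e1,rcond=None)[0]
    q1=e1+s[0]*d1;q2=e2+s[1]*d2;return (q1+q2)/2,np.linalg.norm(q1-q2)
def proj(p,X):
    c=np.array(p["orientation"]).T@(np.array(X)-np.array(p["eye"]));u=np.array(p["intrinsics"])@c;return u[:2]/u[2]
def at(p,n):
    return [(round(d["confidence"],2),np.array(d["at"])*[512,384]) for d in models.place_of(p,n)]
E
python3 - <<'E'
from h import *
T=imaging.capture("top");S=imaging.capture("side")
for n,p in(("top",T),("side",S)):
    cv2.imwrite(f"pics/{n}0.png",cv2.resize(p["frame"],(768,576),interpolation=cv2.INTER_CUBIC)); print(n,np.round(p["eye"],3),np.round(p["orientation"],2).tolist(),np.round(p["intrinsics"],1).tolist())
for n in "pliers ratchet cutters jig pocket_pliers pocket_ratchet pocket_cutters pocket_jig tray dispenser spindle_foot keeper_pin full_spool empty_spool scrap_box socket bolt_jar grease_tin".split():
    a=at(T,n);b=at(S,n)
    f=lambda L:[(c,x.round(0).tolist()) for c,x in L[:3]]
    print(n,f(a),f(b),*([np.round(v,4).tolist() for v in tri(T,a[0][1],S,b[0][1])] if a and b else []))
print(r.sense())
E
```

```text
top [0.401 0.006 1.093] [[0.02, -0.99, 0.13], [-1.0, -0.02, 0.02], [-0.01, -0.13, -0.99]] [[381.5, 0.0, 253.9], [0.0, 381.5, 194.4], [0.0, 0.0, 1.0]]
side [0.238 0.783 0.567] [[-0.93, -0.18, 0.32], [-0.37, 0.48, -0.79], [-0.02, -0.86, -0.52]] [[391.1, 0.0, 257.1], [0.0, 391.1, 185.1], [0.0, 0.0, 1.0]]
pliers [] [(0.71, [252.0, 190.0]), (0.58, [243.0, 192.0])]
ratchet [(0.67, [128.0, 173.0]), (0.21, [389.0, 169.0])] [(0.79, [157.0, 308.0])] [0.5985, 0.3908, 0.0048] 0.0047
cutters [] [(0.67, [271.0, 170.0])]
jig [(0.23, [372.0, 222.0])] [(0.63, [214.0, 245.0])] [0.646, -0.2878, -0.3195] 0.3934
pocket_pliers [(0.84, [253.0, 171.0]), (0.22, [274.0, 170.0])] [(0.64, [231.0, 202.0])] [0.6146, 0.0279, 0.0098] 0.0103
pocket_ratchet [(0.61, [276.0, 174.0])] [(0.56, [245.0, 192.0]), (0.46, [213.0, 243.0])] [0.6066, -0.0388, 0.0008] 0.0088
pocket_cutters [(0.59, [297.0, 176.0])] [(0.95, [259.0, 181.0]), (0.41, [159.0, 308.0])] [0.5944, -0.1, 0.0074] 0.004
pocket_jig [(0.97, [322.0, 182.0])] [(0.93, [269.0, 171.0])] [0.5857, -0.1712, 0.0008] 0.0067
tray [(0.66, [285.0, 181.0])] [(0.79, [253.0, 1
[... 1278 characters left out ...]
+01]), 'joint_velocities': array([ 9.92843515e-02,  9.83230548e-02,  2.73943942e-02, -3.62639280e-02,
       -8.72942005e-05, -4.77014912e-02]), 'effort': array([ 6.48389391e-05, -3.90467119e+01,  1.87617821e+01,  4.22421724e+00,
        1.55383878e-02, -1.98898869e-05]), 'tcp_pos': array([ 0.25358464, -0.57122811,  0.18415292]), 'ee_rot': array([[-9.13992466e-01, -4.05731156e-01, -2.18226734e-05],
       [-4.05731156e-01,  9.13992467e-01, -1.01116593e-05],
       [ 2.40483743e-05, -3.87841917e-07, -1.00000000e+00]]), 'wrist_force': array([-0.02224343,  0.10086853,  0.03958533]), 'moment': array([0.01986557, 0.0106771 , 0.04491899]), 'gripper_force': 0.0, 'gripper_width': 0.9995842348373587}
```

View pics/top0.png

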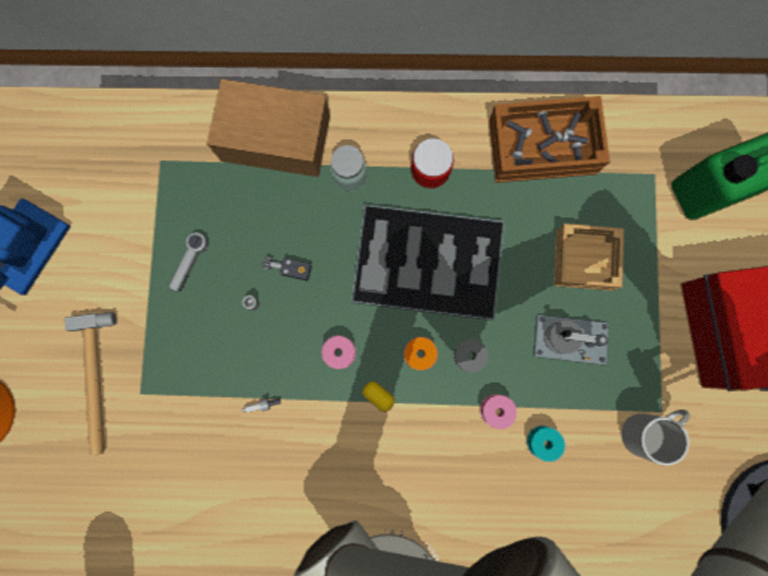

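View pics/side0.png

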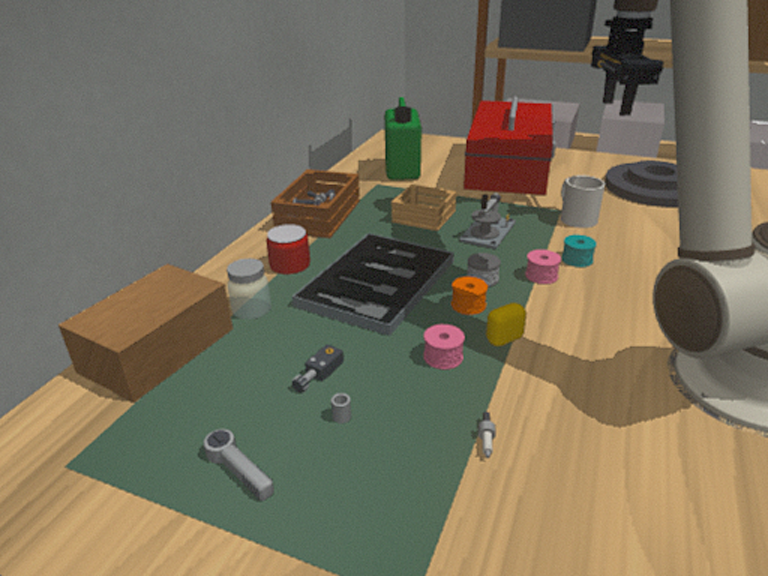

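The top view shows the ratchet at (188,258), the jig at (290,266) and the grey full spool at (471,355). The pink, orange and turquoise spools are look-alikes. The light scrap box is at (590,256), the dispenser at (571,338) and the tray at (428,262), all in 1.5x pixels. The side view shows only the jig and ratchet as tools on the bench. Next I'll zoom in on them.

```bash
python3 - <<'E'
from h import *
T=imaging.capture("top");S=imaging.capture("side")
np.savez("p0.npz",T=T["frame"],S=S["frame"])
import pickle;pickle.dump((T,S),open("p0.pkl","wb"))
def c(p,x,y,w,h):return cv2.resize(p["frame"][y:y+h,x:x+w],(400,300),interpolation=cv2.INTER_CUBIC)
m=np.vstack([np.hstack([c(T,350,195,64,48),c(S,300,120,64,48)]),np.hstack([c(T,105,140,112,84),c(T,232,130,112,84)])])
cv2.imwrite("pics/m1.png",m)
for n in("ratchet","jig","full_spool","tray","scrap_box","empty_spool","keeper"):
    for p,q in((T,"T"),(S,"S")):
        for d in models.cut_out(p,n)[:4]:
            ys,xs=np.nonzero(d["region"]);print(n,q,round(d["confidence"],2),(np.array(d["extent"])*[512,384,512,384]).round().tolist(),len(xs),cv2.mean(p["frame"],d["region"].astype(np.uint8))[:3] if 'spool' in n else '')
E
```

```text
ratchet T 0.66 [115.0, 155.0, 20.0, 39.0] 458 
ratchet T 0.41 [357.0, 210.0, 50.0, 33.0] 992 
jig T 0.62 [174.0, 174.0, 35.0, 12.0] 300 
jig S 0.64 [195.0, 229.0, 36.0, 36.0] 535 
jig S 0.46 [197.0, 155.0, 106.0, 67.0] 4191 
full_spool T 0.92 [269.0, 224.0, 20.0, 28.0] 394 (18.865482233502537, 105.55329949238578, 181.03299492385784)
full_spool T 0.89 [321.0, 264.0, 23.0, 18.0] 428 (144.76168224299064, 118.04205607476635, 182.9556074766355)
full_spool T 0.72 [213.0, 222.0, 25.0, 25.0] 406 (147.77093596059115, 120.8768472906404, 186.21428571428572)
full_spool T 0.66 [237.0, 139.0, 96.0, 75.0] 6294 (49.80584683825866, 49.039561487130605, 47.273117254528124)
full_spool S 0.88 [282.0, 216.0, 29.0, 33.0] 762 (110.50656167979002, 91.83202099737532, 158.3005249343832)
full_spool S 0.79 [302.0, 183.0, 20.0, 28.0] 521 (13.406909788867562, 78.96737044145873, 154.74664107485603)
full_spool S 0.75 [351.0, 169.0, 21.0, 24.0] 451 (107.23725055432372, 91.27937915742794, 158.67405764966742)
full_spool S 0.71 [374.0, 160.0, 26.0, 20.0] 417 (103.97601918465227, 109.83213429256594, 50.76019184652278)
tray T 0.69 [221.0, 96.0, 22.0, 32.0] 589 
tray T 0.65 [233.0, 137.0, 102.0, 77.0] 6295 
tray T 0.27 [274.0, 92.0, 26.0, 34.0] 729 
tray T 0.2 [353.0, 208.0, 54.0, 35.0] 990 
tray S 0.7 [196.0, 157.0, 105.0, 67.0] 4168 
scrap_box S 0.86 [262.0, 125.0, 43.0, 31.0] 1004 
empty_spool T 0.6 [364.0, 215.0, 28.0, 20.0] 365 (97.89315068493151, 98.86849315068493, 96.16712328767123)
empty_spool T 0.22 [368.0, 145.0, 49.0, 48.0] 1876 (66.4456289978678, 102.46748400852879, 128.73560767590618)
empty_spool S 0.54 [313.0, 142.0, 18.0, 18.0] 287 (81.5609756097561, 83.18118466898954, 84.07665505226481)
keeper T 0.73 [221.0, 97.0, 23.0, 27.0] 597 
keeper T 0.52 [371.0, 219.0, 35.0, 14.0] 196 
keeper T 0.19 [352.0, 212.0, 55.0, 30.0] 1021
```

View pics/m1.png

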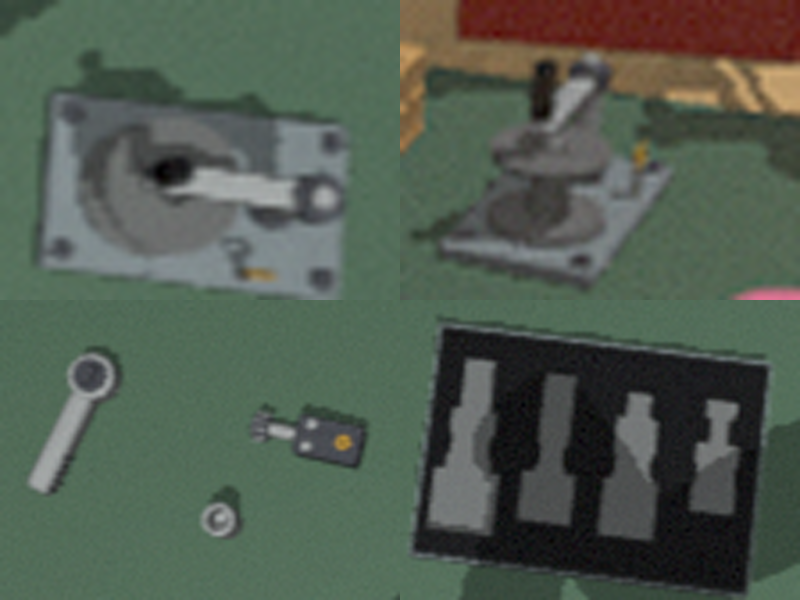

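```bash
cat > fit.py <<'E'
from h import *
from scipy.optimize import minimize
def dens(P,n=1.5e-3):
    P=np.array(P,float);out=[];nr=[]
    for a,b in zip(P,np.roll(P,-1,0)):
        L=np.linalg.norm(b-a);k=max(2,int(L/n));t=(np.arange(k)+.5)/k
        out.append(a+(b-a)*t[:,None]);d=(b-a)/L;nr.append(np.tile([d[1],-d[0]],(k,1)))
    return np.vstack(out),np.vstack(nr)
def steps(L):  # list of (x0,x1,width)
    up=[];dn=[]
    for a,b,w in L: up+=[(a,w/2),(b,w/2)];dn+=[(a,-w/2),(b,-w/2)]
    return np.array(up+dn[::-1])/1e3
def circ(R,cx=0,cy=0):
    a=np.linspace(0,2*np.pi,61)[:-1];return np.c_[cx+R*np.cos(a),cy+R*np.sin(a)]
def rat(g=0):
    h=(20+2*g)/2;R=19+g;a0=np.arcsin(h/R);a=np.linspace(-np.pi+a0,np.pi-a0,40)
    return np.vstack([[[-66-g,h],[-66-g,-h]],np.c_[35+R*np.cos(a),R*np.sin(a)]])/1e3
rect=lambda w,h:np.array([[-w,-h],[w,-h],[w,h],[-w,h]])/2
JIG=steps([(-30,24,32),(24,46,12),(46,60,22)])
def pocket(name):
    if name=="jig":return steps([(-32,26,36),(26,44,16),(44,62,26)])+[0,0]
    if name=="ratchet":return rat(2)*[-1,1]
def cost(p,P,N,z,q,img,inset=0.0015):
    c,s=np.cos(q[2]),np.sin(q[2]);R=np.array([[c,-s],[s,c]])
    def smp(X):
        X=np.c_[X@R.T+q[:2],np.full(len(X),z)]
        C=(X-np.array(p["eye"]))@np.array(p["orientation"]);U=C@np.array(p["intrinsics"]).T;U=(U[:,:2]/U[:,2:]).astype(np.float32)
        return cv2.remap(img,U[:,:1].copy(),U[:,1:].copy(),cv2.INTER_LINEAR)[:,0].astype(float)
    return -np.abs(smp(P+N*inset)-smp(P-N*inset)).mean()
def fit(p,poly,z,q0,rot=True,span=.008,yspan=6):
    P,N=dens(poly);img=cv2.GaussianBlur(p["frame"],(0,0),.7).astype(np.float32)
    best=None
    for dx in np.arange(-span,span+1e-6,.002):
        for dy in np.arange(-span,span+1e-6,.002):
            for a in (np.radians(np.arange(-yspan,yspan+.1,2)) if rot else [0]):
                q=np.array(q0)+[dx,dy,a];f=cost(p,P,N,z,q,img)
                if best is None or f<best[0]:best=(f,q)
    d=np.array([.0015,.0015,.015 if rot else 1e-9])
    m=minimize(lambda u:cost(p,P,N,z,best[1]+u*d,img) ,np.zeros(3),method="Nelder-Mead",options=dict(initial_simplex=np.vstack([np.zeros(3),np.eye(3)]),xatol=.01,fatol=1e-3))
    q=best[1]+m.x*d*[1,1,rot];return q,m.fun
def show(n,p,poly,z,q0,**k):
    q,f=fit(p,poly,z,q0,**k);print(n,(q[:2]*1e3).round(1).tolist(),np.degrees(q[2]).round(2),round(f,1));return q
E
cat > a.py <<'E'
from fit import *
import pickle
T,S=pickle.load(open("p0.pkl","rb"))
big=lambda X:onz(T,np.array(X)/1.5,0.02)[:2]
tr=big((428,262));print("tray0",tr)
for n,p in(("T",T),("S",S)):
    q=show(n+" tray",p,rect(.19,.27),.022,(*tr,np.radians(-5)),span=.012)
    c,s=np.cos(q[2]),np.sin(q[2]);R=np.array([[c,-s],[s,c]])
    for nm,yy in(("ratchet",.032),("jig",-.1)):
        show(n+" pocket_"+nm,p,pocket(nm),.02,(*(q[:2]+R@[0,yy]),q[2]),span=.014,yspan=2)
    g=onz(T,(105+345/400*112,140+140/300*84),.024)[:2];j=onz(T,(105+328/400*112,140+140/300*84),.024)[:2];t=onz(T,(105+258/400*112,140+125/300*84),.024)[:2]
    show(n+" jig",p,JIG,.024,(*(j+(t-j)*.1),np.arctan2(*(t-j)[::-1])),span=.012)
    h=onz(T,(105+92/400*112,140+75/300*84),.024)[:2];e=onz(T,(105+40/400*112,140+190/300*84),.024)[:2];u=(h-e)/np.linalg.norm(h-e)
    show(n+" ratchet",p,rat(),.024,(*(h-u*.035),np.arctan2(u[1],u[0])),span=.012)
    f=big((471,355)) if n=="T" else None
    f0=onz(T,np.array((471,355))/1.5,.04)[:2]
    show(n+" full",p,circ(.03),.04,(*f0,0),rot=False,span=.012)
    d0=onz(T,(350+190/6.25,195+193/6.25),.01)[:2]
    show(n+" base",p,rect(.08,.135),.01,(*d0,np.radians(-5)),span=.012)
    b0=onz(T,np.array((590,256))/1.5,.04)[:2]
    show(n+" box",p,rect(.11,.11),.05,(*b0,0),span=.016)
E
python3 a.py
```

```text
tray0 [ 0.59822963 -0.06585574]
T tray [596.7, -68.8] -6.06 -15.8
T pocket_ratchet [601.4, -33.3] -6.11 -18.6
T pocket_jig [588.6, -163.6] -6.29 -24.9
T jig [578.7, 186.8] 77.92 -13.2
T ratchet [597.3, 393.3] -22.06 -25.6
T full [423.8, -143.0] 0.0 -5.6
T base [458.1, -337.8] -5.48 -14.4
T box [612.6, -366.2] -3.74 -20.8
S tray [597.0, -68.7] -6.48 -9.6
S pocket_ratchet [605.4, -31.1] -8.37 -6.5
S pocket_jig [584.7, -178.7] -8.89 -5.5
S jig [575.8, 198.7] 78.23 -12.7
S ratchet [598.7, 395.2] -23.73 -27.7
S full [423.9, -137.4] 0.0 -5.8
S base [459.5, -333.2] -4.73 -8.0
S box [613.4, -364.3] -4.43 -8.7
```

```bash
cat >> fit.py <<'E'
def cost(p,P,N,z,q,img,inset=0.0015):
    # z: number, or (near_z, far_z) by the side of the outline facing the camera
    c,s=np.cos(q[2]),np.sin(q[2]);R=np.array([[c,-s],[s,c]]);W=P@R.T+q[:2];M=N@R.T
    zz=np.full(len(P),z) if np.isscalar(z) else np.where(((np.array(p["eye"])[:2]-W)*M).sum(1)*SGN>0,z[0],z[1])
    def smp(X):
        C=(np.c_[X,zz]-np.array(p["eye"]))@np.array(p["orientation"]);U=C@np.array(p["intrinsics"]).T;U=(U[:,:2]/U[:,2:]).astype(np.float32)
        return cv2.remap(img,U[:,:1].copy(),U[:,1:].copy(),cv2.INTER_LINEAR)[:,0].astype(float)
    return -np.abs(smp(W+M*inset)-smp(W-M*inset)).mean()
SGN=1
def outl(p,poly,z,q):
    P,N=dens(poly);A=(P[:,0]*np.roll(P[:,1],-1)-P[:,1]*np.roll(P[:,0],-1)).sum()
    c,s=np.cos(q[2]),np.sin(q[2]);R=np.array([[c,-s],[s,c]]);W=P@R.T+np.array(q[:2]);M=N@R.T*np.sign(A)
    zz=np.full(len(P),z) if np.isscalar(z) else np.where(((np.array(p["eye"])[:2]-W)*M).sum(1)>0,z[0],z[1])
    return np.array([proj(p,X) for X in np.c_[W,zz]])
_d=dens
def dens(P,n=1.5e-3):
    P=np.array(P,float);A=(P[:,0]*np.roll(P[:,1],-1)-P[:,1]*np.roll(P[:,0],-1)).sum()
    return _d(P if A>0 else P[::-1],n)
E
sed -i 's/for dx in np.arange(-span,span+1e-6,.002)/for dx in np.arange(-span,span+1e-6,.002)/' fit.py
cat > a.py <<'E'
from fit import *
import pickle
T,S=pickle.load(open("p0.pkl","rb"))
tiles=[]
def tile(p,x,y,w,h,L):
    k=400/w;im=cv2.resize(p["frame"][y:y+h,x:x+w],(400,300),interpolation=cv2.INTER_CUBIC)
    for o,col in L:
        for u in o:cv2.circle(im,tuple(int(v) for v in ((u-[x,y]+.5)*k-.5).round()),0,col,-1)
    tiles.append(im)
q={}
for n,p in(("T",T),("S",S)):
    tq=show(n+" tray",p,rect(.19,.27),(0,.022),(.597,-.068,np.radians(-6.2)),span=.01,yspan=2)
    c,s=np.cos(tq[2]),np.sin(tq[2]);R=np.array([[c,-s],[s,c]]);L=[(outl(p,rect(.19,.27),.022,tq),(0,255,255))]
    for nm,yy in(("ratchet",.032),("jig",-.1)):
        v=show(n+" pocket_"+nm,p,pocket(nm),(.02,.008),(*(tq[:2]+R@[0,yy]),tq[2]),span=.012,yspan=2);print("   in tray",(R.T@(v[:2]-tq[:2])*1e3).round(1))
        L.append((outl(p,pocket(nm),(.02,.008),v),(0,0,255)))
    j=show(n+" jig",p,JIG,(0,.024),(.578,.19,np.radians(78)),span=.012)
    ra=show(n+" ratchet",p,rat(),(0,.024),(.598,.394,np.radians(-23)),span=.012)
    fs=show(n+" full",p,circ(.03),(0,.04),(.424,-.14,0),rot=False,span=.012)
    ba=show(n+" base",p,rect(.08,.135),(0,.01),(.459,-.335,np.radians(-5)),span=.012,yspan=2)
    L+= [(outl(p,JIG,(0,.024),j),(0,255,0)),(outl(p,rat(),(0,.024),ra),(0,255,0)),(outl(p,circ(.03),(0,.04),fs),(0,0,255)),(outl(p,rect(.08,.135),.01,ba),(0,0,255))]
    if n=="T": tile(p,232,130,112,84,L);tile(p,105,140,112,84,L)
    else: tile(p,188,140,112,84,L);tile(p,130,225,112,84,L)
cv2.imwrite("pics/m2.png",np.vstack([np.hstack(tiles[:2]),np.hstack(tiles[2:])]))
E
python3 a.py
```

```text
T tray [596.7, -68.7] -6.06 -15.3
T pocket_ratchet [603.2, -33.7] -5.98 -18.2
   in tray [ 2.8 35.5]
T pocket_jig [590.1, -164.7] -5.63 -26.8
   in tray [  3.6 -96.2]
T jig [580.7, 190.6] 80.77 -11.7
T ratchet [602.6, 401.9] -23.15 -15.9
T full [424.0, -145.5] 0.0 -6.1
T base [458.1, -340.1] -5.85 -12.8
S tray [597.7, -60.3] -6.05 -9.1
S pocket_ratchet [606.0, -33.0] -7.85 -9.5
   in tray [ 5.3 28. ]
S pocket_jig [592.1, -163.9] -7.89 -7.3
   in tray [   5.3 -103.6]
S jig [585.7, 192.2] 76.19 -9.3
S ratchet [594.6, 399.4] -23.01 -20.1
S full [440.2, -124.1] 0.0 -7.6
S base [462.9, -352.3] -5.51 -8.0
```

View pics/m2.png

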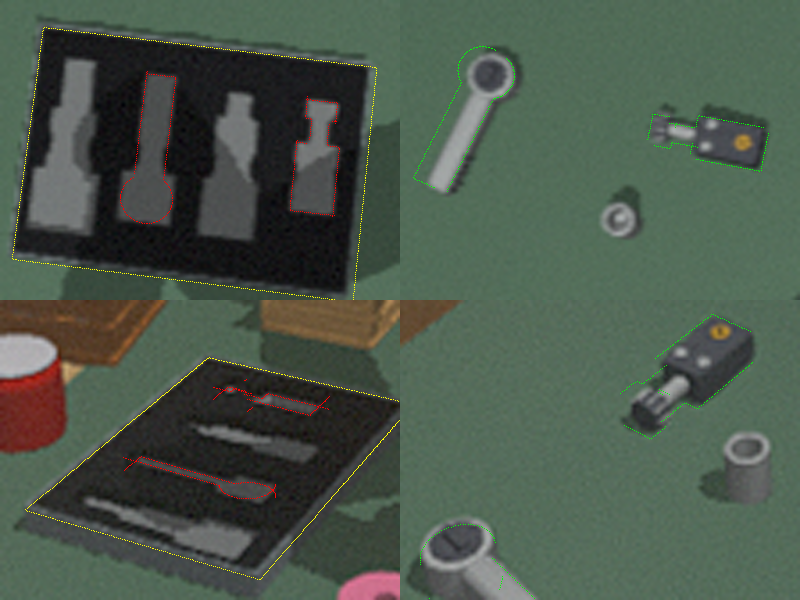

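```bash
cat >> fit.py <<'E'
def green(fr):
    f=cv2.GaussianBlur(fr,(0,0),.6).astype(np.float32);B,G,R=cv2.split(f);return 600*(G-(R+B)/2)/(B+G+R+40)
def gray(fr): return cv2.GaussianBlur(cv2.cvtColor(fr,cv2.COLOR_BGR2GRAY),(0,0),.6).astype(np.float32)
def fit(p,poly,z,q0,rot=True,span=.008,yspan=6,feat=green,sgn=1,ins=.002):
    P,N=dens(poly);img=feat(p["frame"])
    def f(q):
        c,s=np.cos(q[2]),np.sin(q[2]);R=np.array([[c,-s],[s,c]]);W=P@R.T+q[:2];M=N@R.T
        zz=np.full(len(P),z) if np.isscalar(z) else np.where(((np.array(p["eye"])[:2]-W)*M).sum(1)>0,z[0],z[1])
        def smp(X):
            C=(np.c_[X,zz]-np.array(p["eye"]))@np.array(p["orientation"]);U=C@np.array(p["intrinsics"]).T;U=(U[:,:2]/U[:,2:]).astype(np.float32)
            return cv2.remap(img,U[:,:1].copy(),U[:,1:].copy(),cv2.INTER_LINEAR)[:,0].astype(float)
        return -sgn*sum((smp(W+M*e)-smp(W-M*e)).mean() for e in (ins,2*ins))
    g=np.arange(-span,span+1e-6,.002)
    best=min(((f(q),tuple(q)) for q in (np.array(q0)+[a,b,c] for a in g for b in g for c in (np.radians(np.arange(-yspan,yspan+.1,2)) if rot else [0]))))
    b=np.array(best[1]);d=np.array([.0015,.0015,.015*rot])
    m=minimize(lambda u:f(b+u*d),np.zeros(3),method="Nelder-Mead",options=dict(initial_simplex=np.vstack([np.zeros(3),np.eye(3)]),xatol=.01,fatol=1e-3))
    return b+m.x*d,m.fun
RPOC=steps([(-68,14,24),(14,56,42)])*[-1,1]
PLI=steps([(-72,-20,52),(-20,26,36),(26,72,24)]);CUT=steps([(-60,-12,44),(-12,36,34),(36,60,20)])
JPOC=steps([(-32,26,36),(26,44,16),(44,62,26)])
E
cat > a.py <<'E'
from fit import *
import pickle
T,S=pickle.load(open("p0.pkl","rb"))
tiles=[]
def tile(p,x,y,w,h,L):
    k=400/w;im=cv2.resize(p["frame"][y:y+h,x:x+w],(400,300),interpolation=cv2.INTER_CUBIC)
    for o,col in L:
        for u in o:cv2.circle(im,tuple(int(v) for v in ((u-[x,y]+.5)*k-.5).round()),0,col,-1)
    tiles.append(im)
for n,p in(("T",T),("S",S)):
    tq=show(n+" tray",p,rect(.19,.27),(0,.022),(.597,-.066,np.radians(-6.2)),span=.01,yspan=2)
    c,s=np.cos(tq[2]),np.sin(tq[2]);R=np.array([[c,-s],[s,c]]);L=[(outl(p,rect(.19,.27),.022,tq),(0,255,255))]
    for nm,pl,yy in(("pliers",PLI,.098),("ratchet",RPOC,.032),("cutters",CUT,-.034),("jig",JPOC,-.1)):
        v=show(n+" pocket_"+nm,p,pl,(.02,.008),(*(tq[:2]+R@[0,yy]),tq[2]),span=.012,yspan=2,feat=gray,sgn=-1);print("   in tray",(R.T@(v[:2]-tq[:2])*1e3).round(1))
        L.append((outl(p,pl,(.02,.008),v),(0,0,255)))
    j=show(n+" jig",p,JIG,(0,.024),(.578,.19,np.radians(78)),span=.012)
    ra=show(n+" ratchet",p,rat(),(0,.024),(.598,.394,np.radians(-23)),span=.012)
    fs=show(n+" full",p,circ(.03),(0,.04),(.424,-.14,0),rot=False,span=.012)
    ba=show(n+" base",p,rect(.08,.135),(0,.01),(.459,-.335,np.radians(-5)),span=.012,yspan=2)
    L+= [(outl(p,JIG,(0,.024),j),(0,0,255)),(outl(p,rat(),(0,.024),ra),(0,0,255)),(outl(p,circ(.03),(0,.04),fs),(0,0,255)),(outl(p,rect(.08,.135),.01,ba),(0,0,255))]
    if n=="T": tile(p,232,130,112,84,L);tile(p,105,140,112,84,L);tile(p,300,190,112,84,L)
    else: tile(p,188,140,112,84,L);tile(p,130,225,112,84,L);tile(p,280,120,112,84,L)
m=np.vstack([np.hstack(tiles[:3]),np.hstack(tiles[3:])]);cv2.imwrite("pics/m3.png",cv2.resize(m,(800,400),interpolation=cv2.INTER_AREA))
E
python3 a.py
```

```text
T tray [601.4, -65.3] -6.05 -52.0
T pocket_pliers [611.8, 32.0] -6.02 -99.7
   in tray [ 0.1 97.9]
T pocket_ratchet [603.9, -33.6] -5.98 -77.0
   in tray [-0.8 31.7]
T pocket_cutters [597.4, -99.1] -5.8 -91.4
   in tray [ -0.4 -34. ]
T pocket_jig [590.2, -164.7] -5.9 -95.6
   in tray [  -0.7 -100. ]
T jig [583.3, 191.6] 79.15 -56.9
T ratchet [598.4, 394.8] -22.45 -53.4
T full [423.8, -145.4] 0.0 -55.0
T base [458.6, -337.4] -5.49 -55.9
S tray [602.5, -66.2] -6.05 -39.8
S pocket_pliers [612.3, 32.2] -5.95 -61.0
   in tray [-0.7 98.8]
S pocket_ratchet [605.3, -33.6] -6.65 -36.2
   in tray [-0.7 32.6]
S pocket_cutters [598.8, -99.3] -6.72 -43.9
   in tray [ -0.2 -33.3]
S pocket_jig [591.5, -164.3] -7.46 -26.3
   in tray [ -0.6 -98.8]
S jig [583.6, 191.4] 82.05 -34.6
S ratchet [598.9, 394.0] -23.22 -53.0
S full [424.7, -144.8] 0.0 -33.6
S base [460.5, -339.7] -5.24 -32.8
```

View pics/m3.png

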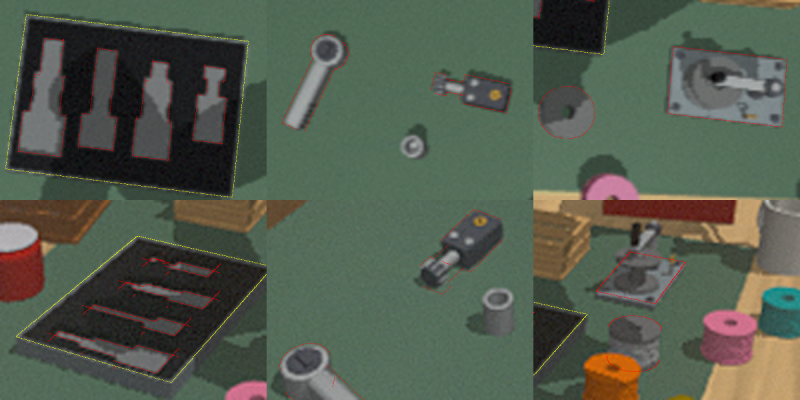

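Tray, pockets, tools, full spool and base all agree between the two views to about 1.5 mm, and the outlines lie on the edges. Next are the spindle, the pin and the post.

```bash
cat > b.py <<'E'
from fit import *
import pickle
T,S=pickle.load(open("p0.pkl","rb"))
print("pin top",tri(T,(377.5,221.2),S,(323.2,130.0)))
print("pin T z.1",onz(T,(377.5,221.2),.1),"S",onz(S,(323.2,130.4),.1),onz(S,(322.2,138.4),.069))
print("post",tri(T,(402,226.3),S,(330.4,131.2)))
for n,p in(("T",T),("S",S)):
    for f,s in((gray,1),(gray,-1)):
        for z in (.05,.014):
            show(f"{n} empty top {s} {z}",p,circ(.03),z,(.465,-.321,0),rot=False,span=.014,feat=f,sgn=s)
    show(n+" box",p,rect(.11,.11),.05,(.6125,-.365,-.06),span=.014,yspan=4,feat=green,sgn=1)
    show(n+" boxs",p,rect(.11,.11),(0,.05),(.6125,-.365,-.06),span=.014,yspan=4,feat=green,sgn=1)
    show(n+" socket",p,circ(.013),(0,.032),(.5176,.2745,0),rot=False,span=.01)
E
python3 b.py
```

```text
pin top (array([ 0.4648228 , -0.30044763,  0.0994175 ]), np.float64(0.0016474311379722725))
pin T z.1 [ 0.46559122 -0.30010104  0.1       ] S [ 0.46302557 -0.29630918  0.1       ] [ 0.46635925 -0.30669491  0.069     ]
post (array([ 0.45581155, -0.37518164,  0.06650286]), np.float64(0.0006743834496209957))
T empty top 1 0.05 [458.6, -301.9] 0.0 -31.8
T empty top 1 0.014 [460.4, -311.1] 0.0 -34.9
T empty top -1 0.05 [464.8, -316.8] 0.0 -14.7
T empty top -1 0.014 [468.3, -326.1] 0.0 -15.0
T box [604.8, -351.2] -3.87 -26.7
T boxs [612.7, -366.5] -3.87 -46.6
T socket [515.7, 270.9] 0.0 -58.7
S empty top 1 0.05 [458.9, -298.8] 0.0 -22.6
S empty top 1 0.014 [460.7, -305.9] 0.0 -28.9
S empty top -1 0.05 [462.5, -316.9] 0.0 -10.9
S empty top -1 0.014 [446.2, -320.7] 0.0 -10.6
S box [616.2, -353.7] -5.03 -7.3
S boxs [614.1, -364.9] -4.15 -22.1
S socket [516.8, 269.3] 0.0 -59.0
```

```bash
cat > plan.py <<'E'
import numpy as np,sys,json
from station import r
def pose():
    s=r.sense();R=np.array(s["ee_rot"]);return np.array(s["tcp_pos"]),np.degrees(np.arctan2(R[1,1],R[0,1]))
def plan(W,cur=None,step=.04,turn=7.):
    """W: list of (x,y,z,phi[,step]); phi=world angle of tool y (mod 360). prints calls of 5 rows"""
    p,f=cur or pose()
    rows=[]
    for w in W:
        t=np.array(w[:3]);st=w[4] if len(w)>4 else step
        d=(w[3]-f+180)%360-180
        n=max(1,int(np.ceil(max(np.linalg.norm(t-p)/st,abs(d)/turn))));p0=p.copy();f0=f
        for k in range(1,n+1):
            g=p0+(t-p0)*k/n;fg=f0+d*k/n
            a=np.radians(f);y=np.array([np.cos(a),np.sin(a),0]);x=np.array([-np.sin(a),np.cos(a),0])*-1
            x=np.cross(y,[0,0,-1.]);D=g-p
            sh=np.round([D@x,D@y,-D[2]],4);tu=round(-(fg-f),1)
            p=p+sh[0]*x+sh[1]*y+np.array([0,0,-sh[2]]);f=f-tu
            rows.append([sh.tolist(),tu])
    for i in range(0,len(rows),5):print(json.dumps(rows[i:i+5]))
    print("end",p.round(4),round(f,1));return p,f
E
python3 - <<'E'
from plan import *
c=plan([(.30,-.45,.184,150),(.4645,-.3015,.15,174.6),(.4645,-.3015,.074,174.6,.025)])
E
```

```text
[[[-0.0153, 0.0153, 0.0], -6.0], [[-0.0168, 0.0137, 0.0001], -6.0], [[-0.0181, 0.0118, -0.0], -6.0], [[-0.0192, 0.0099, 0.0], -6.0], [[-0.0202, 0.0077, 0.0], -6.1]]
[[[-0.0209, 0.0056, 0.0001], -6.0], [[-0.0351, -0.0114, 0.0057], -4.1], [[-0.0343, -0.0139, 0.0056], -4.1], [[-0.0331, -0.0162, 0.0057], -4.1], [[-0.0319, -0.0186, 0.0056], -4.1]]
[[[-0.0305, -0.0209, 0.0057], -4.1], [[-0.0289, -0.023, 0.0057], -4.1], [[-0.0, 0.0, 0.019], 0.0], [[-0.0, 0.0, 0.019], 0.0], [[-0.0, 0.0, 0.019], 0.0]]
[[[-0.0001, 0.0, 0.019], 0.0]]
end [ 0.4645 -0.3015  0.074 ] 174.6
```

Request:
apply_moves([
  [[-0.0153,0.0153,0.0],-6.0],
  [[-0.0168,0.0137,0.0],-6.0],
  [[-0.0181,0.0118,0.0],-6.0],
  [[-0.0192,0.0099,0.0],-6.0],
  [[-0.0202,0.0077,0.0],-6.1],
], hand=0.087)

```text
time_s: 3.12
tcp_pos: [0.2925, -0.4693, 0.1842]
ee_rot: [[-0.583, -0.812, -0.0], [-0.812, 0.583, -0.0], [0.0, -0.0, -1.0]]
wrist_force: [0.7, -0.1, 0.2]
gripper_width: 1.003
gripper_force: 0.0
```

Request:
apply_moves([
  [[-0.0209,0.0056,0.0],-6.0],
  [[-0.0351,-0.0114,0.0057],-4.1],
  [[-0.0343,-0.0139,0.0056],-4.1],
  [[-0.0331,-0.0162,0.0057],-4.1],
  [[-0.0319,-0.0186,0.0056],-4.1],
])

```text
time_s: 3.53
tcp_pos: [0.4106, -0.3498, 0.1618]
ee_rot: [[-0.231, -0.973, 0.001], [-0.973, 0.231, -0.0], [0.0, -0.001, -1.0]]
wrist_force: [-0.6, -0.7, 0.1]
gripper_width: 0.997
gripper_force: 0.0
```

Request:
apply_moves([
  [[-0.0305,-0.0209,0.0057],-4.1],
  [[-0.0289,-0.023,0.0057],-4.1],
  [[0,0,0],0],
  [[0,0,0],0],
])

```text
time_s: 3.87
tcp_pos: [0.4656, -0.3001, 0.1497]
ee_rot: [[-0.09, -0.996, -0.001], [-0.996, 0.09, 0.0], [-0.0, 0.001, -1.0]]
wrist_force: [0.2, -0.0, 0.4]
gripper_width: 0.999
gripper_force: 0.0
```

Request:
apply_moves([
  [[0,0,0.019],0],
  [[0,0,0.019],0],
  [[0,0,0.019],0],
  [[0,0,0.0187],0],
  [[0,0,0],0],
])

```text
time_s: 4.28
tcp_pos: [0.4609, -0.3012, 0.0711]
ee_rot: [[-0.096, -0.995, -0.007], [-0.995, 0.096, 0.003], [-0.002, 0.007, -1.0]]
wrist_force: [-0.6, 1.0, 0.3]
gripper_width: 0.993
gripper_force: 0.0
```

Request:
apply_moves([
  [[0,0,0],0],
  [[0,0,0],0],
  [[0,0,0],0],
  [[0,0,0],0],
  [[0,0,0],0],
], hand=0.0)

```text
time_s: 4.7
tcp_pos: [0.4651, -0.3018, 0.0755]
ee_rot: [[-0.094, -0.996, 0.002], [-0.996, 0.094, -0.001], [0.0, -0.002, -1.0]]
wrist_force: [0.6, -0.7, -0.5]
gripper_width: 0.707
gripper_force: 0.0
```

Request:
apply_moves([
  [[0,0,0],0],
  [[0,0,0],0],
  [[0,0,0],0],
  [[0,0,0],0],
  [[0,0,0],0],
])

```text
time_s: 5.12
tcp_pos: [0.4646, -0.3015, 0.0745]
ee_rot: [[-0.093, -0.996, -0.0], [-0.996, 0.093, 0.0], [0.0, 0.0, -1.0]]
wrist_force: [0.2, 1.1, -0.0]
gripper_width: 0.325
gripper_force: 0.0
```

```bash
python3 - <<'E'
from h import *
from plan import *
T=imaging.capture("top");S=imaging.capture("side")
c=lambda p,x,y:cv2.resize(p["frame"][y:y+72,x:x+96],(400,300),interpolation=cv2.INTER_CUBIC)
cv2.imwrite("pics/m4.png",np.hstack([c(T,340,180),c(S,290,90)]))
p,f=pose();print(p,f)
# circle about post
d=84.6-np.degrees(0)
post=p[:2]-.068*np.array([np.cos(np.radians(d)),np.sin(np.radians(d))]);print("post",post)
W=[]
for th in np.arange(6,102.1,6):
    a=np.radians(d-th);W.append((*(post+.068*np.array([np.cos(a),np.sin(a)])),p[2],f-th))
plan(W)
E
```

```text
[ 0.4645568  -0.30152623  0.07441141] 174.63976613881542
post [ 0.45815743 -0.36922445]
[[[0.0004, -0.0071, -0.0], 6.0], [[0.0004, -0.0071, -0.0], 6.0], [[0.0003, -0.0071, -0.0], 6.0], [[0.0004, -0.0071, -0.0], 6.0], [[0.0004, -0.0071, -0.0], 6.0]]
[[[0.0004, -0.0071, -0.0], 6.0], [[0.0003, -0.0071, -0.0], 6.0], [[0.0004, -0.0072, -0.0], 6.0], [[0.0004, -0.0071, -0.0], 6.0], [[0.0004, -0.0071, -0.0], 6.0]]
[[[0.0003, -0.0071, -0.0], 6.0], [[0.0004, -0.0071, -0.0], 6.0], [[0.0004, -0.0071, -0.0], 6.0], [[0.0004, -0.0071, -0.0], 6.0], [[0.0004, -0.0071, -0.0], 6.0]]
[[[0.0003, -0.0071, -0.0], 6.0], [[0.0004, -0.0071, -0.0], 6.0]]
end [ 0.5231 -0.3895  0.0744] 72.6
```

View pics/m4.png

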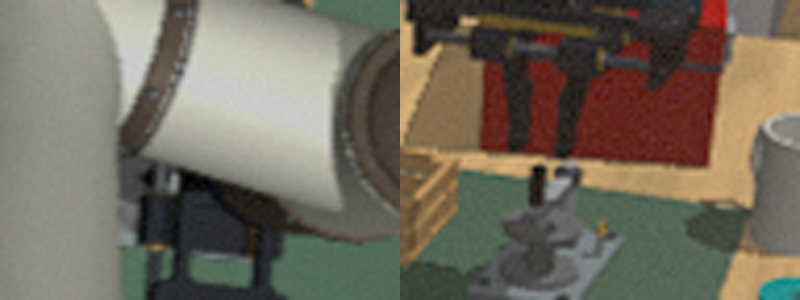

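```bash
python3 - <<'E'
from h import *
T=imaging.capture("top");S=imaging.capture("side")
s=r.sense();t=s["tcp_pos"];print(s["time_s"],t,s["gripper_width"],s["gripper_force"],s["wrist_force"])
for z in(0,.02,.04,.06):
  print(z,proj(S,t+[0,0,z]),proj(T,t+[0,0,z]))
c=lambda p,x,y:cv2.resize(p["frame"][y:y+72,x:x+96],(400,300),interpolation=cv2.INTER_CUBIC)
cv2.imwrite("pics/m5.png",np.hstack([c(T,340,200),c(S,280,90)]))
E
```

```text
5.3167 [ 0.46456234 -0.30153002  0.07441083] 0.13668862266694867 0.0 [-0.56878061  0.01982193 -0.0285138 ]
0 [322.50231898 137.51137221] [375.07962819 222.17049638]
0.02 [322.97380007 131.40676951] [377.39835122 221.73393592]
0.04 [323.45362958 125.19407397] [379.81156722 221.27958468]
0.06 [323.9420312  118.87038899] [382.32517252 220.80633252]
```

View pics/m5.png

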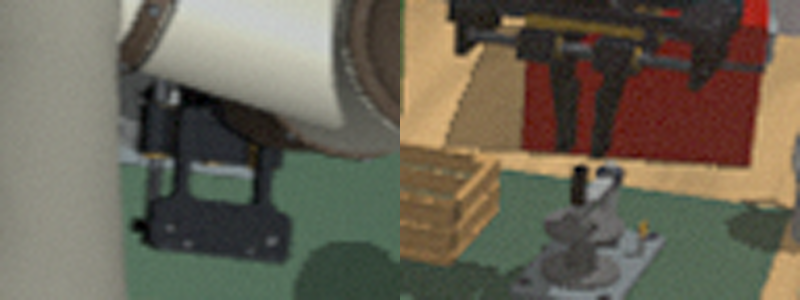

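```bash
python3 - <<'E'
from h import *
import pickle
T,S=pickle.load(open("p0.pkl","rb"))
t=np.array([.2536,-.5712,.1842]);y=np.array([-.406,.914,0])
for w in(.0435,-.0435):
  for z in (0,.02,.04): print(w,z,proj(S,t+y*w+[0,0,z]))
cv2.imwrite("pics/m6.png",np.hstack([cv2.resize(S["frame"][20:92,380:476],(400,300),interpolation=cv2.INTER_CUBIC)]))
print(r.sense()["joints"], r.sense()["time_s"])
E
```

```text
0.0435 0 [413.12890823  87.55066476]
0.0435 0.02 [414.34274819  81.28112347]
0.0435 0.04 [415.57717529  74.90524855]
-0.0435 0 [403.27528315  79.72223735]
-0.0435 0.02 [404.34164012  73.74887559]
-0.0435 0.04 [405.42504118  67.68003873]
[-1.62159186e+01  2.12253930e+01 -1.82058271e+01  2.76656769e-04
 -5.05727339e+01  1.08574811e+01] 5.3167
```

View pics/m6.png

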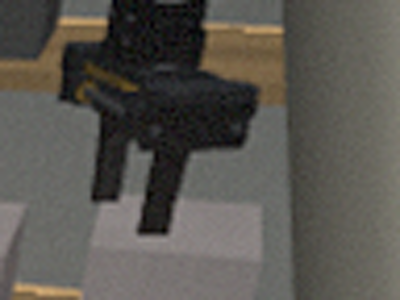

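Request:
apply_moves([
  [[0,0,0],0],
  [[0,0,0],0],
  [[0,0,0],0],
  [[0,0,0],0],
  [[0,0,0],0],
])

```text
time_s: 5.73
tcp_pos: [0.4646, -0.3016, 0.0744]
ee_rot: [[-0.093, -0.996, 0.0], [-0.996, 0.093, 0.0], [-0.0, -0.0, -1.0]]
wrist_force: [-0.0, 0.4, 0.0]
gripper_width: 0.005
gripper_force: 0.0
```

Fingers shut without meeting the pin. The side picture shows the tips at row 126, about 37 mm higher than the reported TCP would project (row 137). I'll measure that offset by touching an empty bench spot with both cameras on it.

```bash
python3 - <<'E'
from plan import *
plan([(.4646,-.3016,.16,174.6),(.50,.125,.16,174.6),(.50,.125,.06,174.6,.03)])
E
```

```text
[[[0.0, -0.0, -0.0285], 0.0], [[0.0, -0.0, -0.0285], 0.0], [[0.0, -0.0, -0.0286], 0.0], [[-0.0389, 0.0004, 0.0], 0.0], [[-0.0389, 0.0004, 0.0], 0.0]]
[[[-0.0389, 0.0004, 0.0], 0.0], [[-0.0389, 0.0005, 0.0], 0.0], [[-0.0389, 0.0004, 0.0], 0.0], [[-0.039, 0.0004, 0.0], 0.0], [[-0.0389, 0.0004, 0.0], 0.0]]
[[[-0.0389, 0.0004, 0.0], 0.0], [[-0.0389, 0.0004, 0.0], 0.0], [[-0.0389, 0.0005, 0.0], 0.0], [[-0.0389, 0.0004, 0.0], 0.0], [[0.0, -0.0, 0.025], 0.0]]
[[[0.0, -0.0, 0.025], 0.0], [[0.0, -0.0, 0.025], 0.0], [[0.0, -0.0, 0.025], 0.0]]
end [0.5   0.125 0.06 ] 174.6
```

Request:
apply_moves([
  [[0,0,-0.0285],0],
  [[0,0,-0.0285],0],
  [[0,0,-0.0286],0],
  [[-0.0389,0.0004,0],0],
  [[-0.0389,0.0004,0],0],
])

```text
time_s: 6.15
tcp_pos: [0.4722, -0.2247, 0.162]
ee_rot: [[-0.098, -0.995, 0.005], [-0.995, 0.098, -0.001], [0.0, -0.005, -1.0]]
wrist_force: [0.8, 0.3, -0.7]
gripper_width: 0.007
gripper_force: 0.0
```

Request:
apply_moves([
  [[-0.0389,0.0004,0],0],
  [[-0.0389,0.0005,0],0],
  [[-0.0389,0.0004,0],0],
  [[-0.039,0.0004,0],0],
  [[-0.0389,0.0004,0],0],
])

```text
time_s: 6.57
tcp_pos: [0.4869, -0.0283, 0.1604]
ee_rot: [[-0.093, -0.996, 0.001], [-0.996, 0.093, 0.0], [-0.0, -0.001, -1.0]]
wrist_force: [1.3, 0.8, 0.8]
gripper_width: 0.007
gripper_force: 0.0
```

Request:
apply_moves([
  [[-0.0389,0.0004,0],0],
  [[-0.0389,0.0004,0],0],
  [[-0.0389,0.0005,0],0],
  [[-0.0389,0.0004,0],0],
  [[0,0,0.025],0],
])

```text
time_s: 6.98
tcp_pos: [0.505, 0.1322, 0.1395]
ee_rot: [[-0.086, -0.996, 0.013], [-0.996, 0.086, 0.006], [-0.007, -0.012, -1.0]]
wrist_force: [1.1, 1.0, 0.8]
gripper_width: 0.004
gripper_force: 0.0
```

Request:
apply_moves([
  [[0,0,0.025],0],
  [[0,0,0.025],0],
  [[0,0,0.025],0],
  [[0,0,0],0],
  [[0,0,0],0],
])

```text
time_s: 7.4
tcp_pos: [0.4994, 0.1246, 0.0594]
ee_rot: [[-0.093, -0.996, -0.002], [-0.996, 0.093, -0.002], [0.002, 0.002, -1.0]]
wrist_force: [0.6, 0.4, -0.0]
gripper_width: 0.006
gripper_force: 0.0
```

```bash
cat > look.py <<'E'
from h import *
import sys,pickle
def look(name,bt,bs):
    T=imaging.capture("top");S=imaging.capture("side");pickle.dump((T,S),open(name+".pkl","wb"))
    c=lambda p,b:cv2.resize(p["frame"][b[1]:b[1]+b[2]*3//4,b[0]:b[0]+b[2]],(400,300),interpolation=cv2.INTER_CUBIC)
    cv2.imwrite(f"pics/{name}.png",np.hstack([c(T,bt),c(S,bs)]));return T,S
E
python3 - <<'E'
from look import *
s=r.sense();t=s["tcp_pos"];print(s["time_s"],t,s["wrist_force"],s["joints"])
T0,S0=pickle.load(open("p0.pkl","rb"))
a=proj(T0,t+[0,0,.037]);b=proj(S0,t+[0,0,.037]);print(a,b,proj(T0,t),proj(S0,t))
look("m7",(int(a[0])-40,int(a[1])-30,80),(int(b[0])-40,int(b[1])-30,80))
E
```

```text
7.4 [0.49941778 0.12457062 0.05944723] [ 0.57636535  0.38594459 -0.00881529] [ 3.21060439e+01  1.90352150e+01 -2.44662338e+01  2.62748189e-02
 -4.66647246e+01 -3.74618879e+01]
[214.37693789 205.14661012] [260.89802559 202.09690237] [215.95147534 206.51978941] [261.07130937 215.9763339 ]
```

View pics/m7.png

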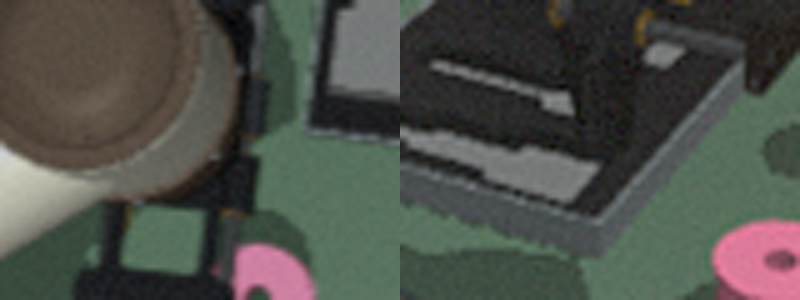

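Request:
apply_moves([
  [[0,0,0.025],0],
  [[0,0,0.025],0],
  [[0,0,0.025],0],
  [[0,0,0],0],
  [[0,0,0],0],
])

```text
time_s: 7.92
tcp_pos: [0.5006, 0.1251, -0.0141]
ee_rot: [[-0.093, -0.996, 0.0], [-0.996, 0.093, -0.0], [0.0, -0.0, -1.0]]
wrist_force: [0.4, 0.3, 0.5]
gripper_width: 0.01
gripper_force: 0.0
```

Request:
apply_moves([
  [[0,0,0.004],0],
  [[0,0,0.004],0],
  [[0,0,0.004],0],
  [[0,0,0],0],
  [[0,0,0],0],
])

```text
time_s: 8.33
tcp_pos: [0.5001, 0.1251, -0.0266]
ee_rot: [[-0.093, -0.996, 0.0], [-0.996, 0.093, 0.0], [-0.0, -0.0, -1.0]]
wrist_force: [0.8, 0.4, -0.5]
gripper_width: 0.006
gripper_force: 0.0
```

Request:
apply_moves([
  [[0,0,0.002],0],
  [[0,0,0],0],
  [[0,0,0.002],0],
  [[0,0,0],0],
])

```text
time_s: 8.67
tcp_pos: [0.4998, 0.1249, -0.0312]
ee_rot: [[-0.094, -0.996, -0.0], [-0.996, 0.094, -0.0], [0.0, 0.0, -1.0]]
wrist_force: [0.2, -0.1, -0.3]
gripper_width: 0.002
gripper_force: 0.0
```

Request:
apply_moves([
  [[0,0,0.0015],0],
  [[0,0,0],0],
  [[0,0,0.0015],0],
  [[0,0,0],0],
])

```text
time_s: 9.0
tcp_pos: [0.4998, 0.1249, -0.0342]
ee_rot: [[-0.094, -0.996, -0.0], [-0.996, 0.094, -0.0], [0.0, 0.0, -1.0]]
wrist_force: [0.1, -0.4, 0.0]
gripper_width: 0.01
gripper_force: 0.0
```

Request:
apply_moves([
  [[0,0,0.0015],0],
  [[0,0,0],0],
  [[0,0,0],0],
])

```text
time_s: 9.25
tcp_pos: [0.4999, 0.125, -0.0356]
ee_rot: [[-0.093, -0.996, -0.0], [-0.996, 0.093, -0.0], [0.0, 0.0, -1.0]]
wrist_force: [-0.4, -0.4, 0.5]
gripper_width: 0.004
gripper_force: 0.0
```

Request:
apply_moves([
  [[0,0,0.0015],0],
  [[0,0,0],0],
  [[0,0,0],0],
])

```text
time_s: 9.5
tcp_pos: [0.4999, 0.1249, -0.037]
ee_rot: [[-0.093, -0.996, -0.0], [-0.996, 0.093, -0.0], [0.0, 0.0, -1.0]]
wrist_force: [1.3, -0.5, -0.1]
gripper_width: 0.007
gripper_force: 0.0
```

Request:
apply_moves([
  [[0,0,0.0015],0],
  [[0,0,0],0],
  [[0,0,0],0],
])

```text
time_s: 9.75
tcp_pos: [0.5002, 0.1251, -0.0379]
ee_rot: [[-0.093, -0.996, 0.001], [-0.996, 0.093, 0.0], [-0.0, -0.001, -1.0]]
wrist_force: [-0.9, 0.4, 5.1]
gripper_width: 0.008
gripper_force: 2.4
```

Request:
apply_moves([
  [[0,0,0.0015],0],
  [[0,0,0],0],
  [[0,0,0],0],
])

```text
time_s: 10.0
tcp_pos: [0.5003, 0.1251, -0.038]
ee_rot: [[-0.093, -0.996, 0.001], [-0.996, 0.093, -0.0], [-0.0, -0.001, -1.0]]
wrist_force: [-4.2, -0.6, 16.2]
gripper_width: 0.006
gripper_force: 8.0
```

```bash
python3 - <<'E'
from look import *
s=r.sense();t=s["tcp_pos"];print(s["time_s"],t,s["wrist_force"])
b=proj(imaging.capture("side"),t+[0,0,.037]);print(b)
look("m8",(180,170,80),(int(b[0])-40,int(b[1])-30,80))
E
```

```text
10.0 [ 0.50025363  0.12512764 -0.03801201] [-4.23644397 -0.57619668 16.19914879]
[260.91258118 237.44971369]
```

View pics/m8.png

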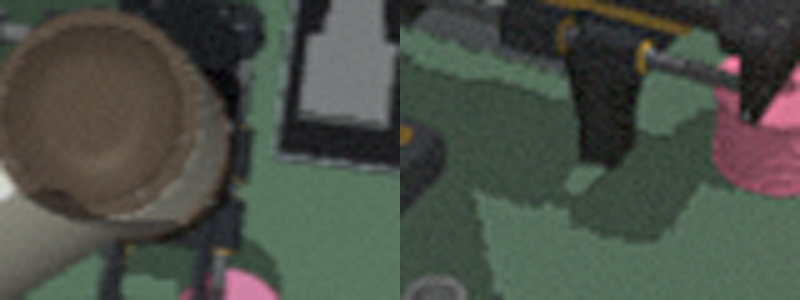

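Contact came at a reported z of −0.038, with the side view putting the tip at (261.6,240) on the bench. So the real tips sit 38 mm above the reported TCP, and x and y agree. I'll plan with that offset.

```bash
sed -i 's/return np.array(s\["tcp_pos"\])/return np.array(s["tcp_pos"])+[0,0,.038]/' plan.py
python3 - <<'E'
from plan import *
print(r.pinch_z)
p,f=pose();p[2]-=.002
plan([(.50,.125,.15,174.6),(.4645,-.3015,.15,174.6),(.4645,-.3015,.075,174.6,.025)],cur=(p,f))
E
```

```text
0.0187
[[[0.0, 0.0001, -0.038], 0.0], [[0.0001, 0.0, -0.038], 0.0], [[0.0, 0.0001, -0.038], 0.1], [[0.0001, 0.0, -0.038], -0.0], [[0.0389, -0.0004, -0.0], -0.0]]
[[[0.0389, -0.0005, -0.0], -0.0], [[0.0389, -0.0004, -0.0], -0.0], [[0.0389, -0.0005, -0.0], -0.0], [[0.0389, -0.0004, -0.0], -0.0], [[0.0389, -0.0005, -0.0], -0.0]]
[[[0.0389, -0.0004, -0.0], -0.0], [[0.0389, -0.0004, -0.0], -0.0], [[0.0389, -0.0005, -0.0], -0.0], [[0.0389, -0.0004, -0.0], -0.0], [[0.0389, -0.0005, -0.0], -0.0]]
[[[-0.0, 0.0, 0.025], -0.0], [[-0.0, 0.0, 0.025], -0.0], [[-0.0, 0.0, 0.025], -0.0]]
end [ 0.4645 -0.3015  0.075 ] 174.6
```

Request:
apply_moves([
  [[0,0,-0.038],0],
  [[0,0,-0.038],0],
  [[0,0,-0.038],0],
  [[0,0,-0.038],0],
  [[0.0389,-0.0004,0],0],
])

```text
time_s: 10.57
tcp_pos: [0.5041, 0.0917, 0.1203]
ee_rot: [[-0.085, -0.996, 0.018], [-0.996, 0.086, 0.007], [-0.008, -0.018, -1.0]]
wrist_force: [1.3, -0.6, 0.4]
gripper_width: 0.003
gripper_force: 0.0
```

Request:
apply_moves([
  [[0.0389,-0.0005,0],0],
  [[0.0389,-0.0004,0],0],
  [[0.0389,-0.0005,0],0],
  [[0.0389,-0.0004,0],0],
  [[0.0389,-0.0005,0],0],
], hand=0.05)

```text
time_s: 10.98
tcp_pos: [0.4802, -0.1092, 0.112]
ee_rot: [[-0.093, -0.996, 0.0], [-0.996, 0.093, 0.0], [-0.0, -0.0, -1.0]]
wrist_force: [0.0, 0.3, -0.3]
gripper_width: 0.297
gripper_force: 0.0
```

Request:
apply_moves([
  [[0.0389,-0.0004,0],0],
  [[0.0389,-0.0004,0],0],
  [[0.0389,-0.0005,0],0],
  [[0.0389,-0.0004,0],0],
  [[0.0389,-0.0005,0],0],
])

```text
time_s: 11.4
tcp_pos: [0.4642, -0.3033, 0.1118]
ee_rot: [[-0.094, -0.996, -0.0], [-0.996, 0.094, 0.0], [-0.0, 0.0, -1.0]]
wrist_force: [0.6, 0.1, -0.1]
gripper_width: 0.564
gripper_force: 0.0
```

Request:
apply_moves([
  [[0,0,0],0],
  [[0,0,0],0],
  [[0,0,0.025],0],
  [[0,0,0.025],0],
  [[0,0,0],0],
])

```text
time_s: 11.82
tcp_pos: [0.4612, -0.2987, 0.0575]
ee_rot: [[-0.094, -0.996, -0.009], [-0.996, 0.094, 0.005], [-0.004, 0.009, -1.0]]
wrist_force: [-0.4, 0.9, -1.6]
gripper_width: 0.575
gripper_force: 0.0
```

Request:
apply_moves([
  [[0,0,0.0125],0],
  [[0,0,0.0125],0],
  [[0,0,0],0],
  [[0,0,0],0],
])

```text
time_s: 12.15
tcp_pos: [0.4651, -0.3008, 0.0376]
ee_rot: [[-0.092, -0.996, -0.001], [-0.996, 0.092, -0.0], [0.0, 0.001, -1.0]]
wrist_force: [0.1, -0.3, 0.1]
gripper_width: 0.577
gripper_force: 0.0
```

Request:
apply_moves([
  [[0,0,0],0],
  [[0,0,0],0],
  [[0,0,0],0],
  [[0,0,0],0],
  [[0,0,0],0],
], hand=0.0)

```text
time_s: 12.57
tcp_pos: [0.4651, -0.3016, 0.0375]
ee_rot: [[-0.093, -0.996, 0.001], [-0.996, 0.093, -0.0], [0.0, -0.001, -1.0]]
wrist_force: [0.9, -1.2, 0.4]
gripper_width: 0.279
gripper_force: 0.0
```

Request:
apply_moves([
  [[0,0,0],0],
  [[0,0,0],0],
  [[0,0,0],0],
  [[0,0,0],0],
  [[0,0,0],0],
])

```text
time_s: 12.98
tcp_pos: [0.4651, -0.3015, 0.0372]
ee_rot: [[-0.093, -0.996, 0.0], [-0.996, 0.093, -0.0], [0.0, -0.0, -1.0]]
wrist_force: [-0.0, 0.2, 1.4]
gripper_width: 0.127
gripper_force: 30.0
```

Request:
apply_moves([
  [[0.0004,-0.0071,0],6],
  [[0.0004,-0.0071,0],6],
  [[0.0004,-0.0071,0],6],
  [[0.0004,-0.0071,0],6],
  [[0.0004,-0.0071,0],6],
])

```text
time_s: 13.4
tcp_pos: [0.4978, -0.3143, 0.0372]
ee_rot: [[-0.582, -0.813, -0.001], [-0.813, 0.582, -0.0], [0.001, 0.0, -1.0]]
wrist_force: [-1.4, -1.7, 1.7]
gripper_width: 0.124
gripper_force: 30.0
```

Request:
apply_moves([
  [[0.0004,-0.0071,0],6],
  [[0.0004,-0.0071,0],6],
  [[0.0004,-0.0071,0],6],
  [[0.0004,-0.0071,0],6],
  [[0.0004,-0.0071,0],6],
])

```text
time_s: 13.82
tcp_pos: [0.5203, -0.3417, 0.0372]
ee_rot: [[-0.911, -0.413, -0.0], [-0.413, 0.911, -0.001], [0.001, -0.0, -1.0]]
wrist_force: [-0.9, -1.4, 1.0]
gripper_width: 0.127
gripper_force: 30.0
```

Request:
apply_moves([
  [[0.0004,-0.0071,0],6],
  [[0.0004,-0.0071,0],6],
  [[0.0004,-0.0071,0],6],
  [[0.0004,-0.0071,0],6],
  [[0,0,0],0],
])

```text
time_s: 14.23
tcp_pos: [0.5267, -0.3703, 0.0372]
ee_rot: [[-1.0, -0.009, 0.001], [-0.009, 1.0, -0.002], [-0.001, -0.002, -1.0]]
wrist_force: [0.8, -4.0, 0.2]
gripper_width: 0.126
gripper_force: 30.0
```

Request:
apply_moves([
  [[0.0004,-0.0071,0],6],
  [[0.0004,-0.0071,0],6],
  [[0.0004,-0.006,0],5],
  [[0,0,0],0],
  [[0,0,0],0],
])

```text
time_s: 14.65
tcp_pos: [0.5241, -0.3895, 0.0373]
ee_rot: [[-0.961, 0.278, 0.002], [0.278, 0.961, -0.002], [-0.003, -0.001, -1.0]]
wrist_force: [2.3, -5.0, -1.4]
gripper_width: 0.128
gripper_force: 30.0
```

Request:
apply_moves([
  [[0,-0.002,0],1],
  [[0,0,0],0],
  [[0,0,0],0],
])

```text
time_s: 14.9
tcp_pos: [0.5239, -0.3901, 0.0373]
ee_rot: [[-0.955, 0.296, 0.002], [0.296, 0.955, -0.0], [-0.002, 0.0, -1.0]]
wrist_force: [4.4, -0.6, -0.9]
gripper_width: 0.127
gripper_force: 30.0
```

Request:
apply_moves([
  [[0,-0.002,0],1],
  [[0,0,0],0],
  [[0,0,0],0],
])

```text
time_s: 15.15
tcp_pos: [0.5237, -0.3901, 0.0373]
ee_rot: [[-0.949, 0.314, 0.002], [0.314, 0.949, 0.002], [-0.002, 0.003, -1.0]]
wrist_force: [5.7, 5.6, 0.8]
gripper_width: 0.126
gripper_force: 30.0
```

Request:
apply_moves([
  [[0,0.002,0],0],
  [[0,0,0],0],
  [[0,0,0],0],
  [[0,0,0],0],
  [[0,0,0],0],
], hand=0.05)

```text
time_s: 15.57
tcp_pos: [0.5217, -0.3904, 0.0367]
ee_rot: [[-0.949, 0.316, -0.002], [0.316, 0.949, 0.001], [0.002, 0.0, -1.0]]
wrist_force: [-0.2, -0.3, 0.5]
gripper_width: 0.422
gripper_force: 0.0
```

Request:
apply_moves([
  [[0,0,-0.02],0],
  [[0,0,-0.03],0],
  [[0,0,-0.04],0],
  [[0,0,-0.01],0],
  [[0,0,0],0],
], hand=0.087)

```text
time_s: 15.98
tcp_pos: [0.5247, -0.3922, 0.1422]
ee_rot: [[-0.949, 0.315, 0.008], [0.315, 0.949, -0.005], [-0.009, -0.002, -1.0]]
wrist_force: [-0.0, 0.1, 0.1]
gripper_width: 0.801
gripper_force: 0.0
```

```bash
python3 - <<'E'
from plan import *
from scipy.optimize import least_squares
Q=np.array([(.4651,-.3015),(.4978,-.3143),(.5203,-.3417),(.5267,-.3703),(.5237,-.3901)])
m=least_squares(lambda c:np.hypot(*(Q-c).T)-.068,(.458,-.369));print(m.x,m.fun)
d=Q[-1]-m.x;a=np.degrees(np.arctan2(d[1],d[0]));yaw=a+np.degrees(1.75)-90;print("yaw",yaw)
d=Q[0]-m.x;print("start ang of pin",np.degrees(np.arctan2(d[1],d[0]))-90)
e=np.radians(yaw+90);print("spindle",m.x+.056*np.array([np.cos(e),np.sin(e)]))
print(pose())
plan([(.40,-.03,.2,174.6)])
E
```

```text
[ 0.4585948  -0.36957857] [ 0.00038866 -0.00023004 -0.00028925  0.00010902  0.00026284]
yaw -7.227455152873048
start ang of pin -5.458284532062734
spindle [ 0.46564008 -0.31402352]
(array([ 0.52472982, -0.39215485,  0.18024716]), np.float64(71.64510867786032))
[[[0.0155, 0.0203, -0.0013], -6.9], [[0.0129, 0.022, -0.0013], -6.8], [[0.0103, 0.0234, -0.0014], -6.9], [[0.0073, 0.0245, -0.0013], -6.9], [[0.0044, 0.0251, -0.0013], -6.8]]
[[[0.0014, 0.0255, -0.0013], -6.9], [[-0.0017, 0.0255, -0.0013], -6.8], [[-0.0047, 0.0251, -0.0013], -6.9], [[-0.0077, 0.0243, -0.0014], -6.9], [[-0.0106, 0.0233, -0.0013], -6.8]]
[[[-0.0132, 0.0218, -0.0013], -6.9], [[-0.0158, 0.0201, -0.0013], -6.9], [[-0.0181, 0.018, -0.0013], -6.8], [[-0.0201, 0.0158, -0.0013], -6.9], [[-0.0218, 0.0133, -0.0014], -6.9]]
end [ 0.4  -0.03  0.2 ] 174.6
```

```bash
python3 - <<'E'
from plan import *
plan([(.464,-.314,.16,174.6),(.464,-.314,.027,174.6,.03)])
E
```

```text
[[[0.0055, 0.0037, 0.0013], -6.9], [[0.005, 0.0043, 0.0014], -6.8], [[0.0045, 0.0048, 0.0013], -6.9], [[0.0038, 0.0054, 0.0014], -6.9], [[0.0032, 0.0058, 0.0013], -6.8]]
[[[0.0024, 0.0061, 0.0014], -6.9], [[0.0017, 0.0064, 0.0013], -6.8], [[0.001, 0.0065, 0.0014], -6.9], [[0.0001, 0.0066, 0.0013], -6.9], [[-0.0006, 0.0066, 0.0014], -6.8]]
[[[-0.0014, 0.0064, 0.0013], -6.9], [[-0.0022, 0.0062, 0.0014], -6.9], [[-0.0029, 0.006, 0.0013], -6.8], [[-0.0036, 0.0055, 0.0014], -6.9], [[-0.0042, 0.005, 0.0013], -6.9]]
[[[-0.0, 0.0, 0.0266], 0.0], [[-0.0, 0.0, 0.0266], 0.0], [[-0.0, 0.0, 0.0266], 0.0], [[-0.0, 0.0, 0.0266], 0.0], [[-0.0001, 0.0, 0.0266], 0.0]]
end [ 0.464 -0.314  0.027] 174.6
```

Request:
apply_moves([
  [[0.0055,0.0037,0.0013],-6.9],
  [[0.005,0.0043,0.0014],-6.8],
  [[0.0045,0.0048,0.0013],-6.9],
  [[0.0038,0.0054,0.0014],-6.9],
  [[0.0032,0.0058,0.0013],-6.8],
])

```text
time_s: 16.4
tcp_pos: [0.5012, -0.364, 0.1292]
ee_rot: [[-0.96, -0.28, -0.002], [-0.28, 0.96, 0.001], [0.002, 0.002, -1.0]]
wrist_force: [-0.6, 0.7, 0.4]
gripper_width: 0.994
gripper_force: 0.0
```

Request:
apply_moves([
  [[0.0024,0.0061,0.0014],-6.9],
  [[0.0017,0.0064,0.0013],-6.8],
  [[0.001,0.0065,0.0014],-6.9],
  [[0.0001,0.0066,0.0013],-6.9],
  [[-0.0006,0.0066,0.0014],-6.8],
])

```text
time_s: 16.82
tcp_pos: [0.481, -0.3379, 0.1224]
ee_rot: [[-0.636, -0.772, -0.002], [-0.772, 0.636, 0.001], [0.001, 0.002, -1.0]]
wrist_force: [1.2, -0.4, 0.5]
gripper_width: 1.002
gripper_force: 0.0
```

Request:
apply_moves([
  [[-0.0014,0.0064,0.0013],-6.9],
  [[-0.0022,0.0062,0.0014],-6.9],
  [[-0.0029,0.006,0.0013],-6.8],
  [[-0.0036,0.0055,0.0014],-6.9],
  [[-0.0042,0.005,0.0013],-6.9],
])

```text
time_s: 17.23
tcp_pos: [0.4608, -0.3119, 0.1158]
ee_rot: [[-0.088, -0.996, -0.002], [-0.996, 0.088, 0.001], [-0.001, 0.002, -1.0]]
wrist_force: [0.2, 0.2, -0.2]
gripper_width: 0.999
gripper_force: 0.0
```

```bash
python3 - <<'E'
from look import *
from plan import pose,plan
print(pose())
T,S=look("m9",(340,180,96),(280,90,96))
plan([(.464,-.314,.16,174.6),(.464,-.314,.027,174.6,.03)])
E
```

```text
(array([ 0.46076874, -0.31194232,  0.15380396]), np.float64(174.94145862564568))
[[[0.002, -0.0038, -0.0061], 0.0], [[0.0, 0.0, 0.0266], 0.0], [[0.0, 0.0, 0.0266], 0.0], [[0.0, 0.0, 0.0266], 0.0], [[0.0, 0.0, 0.0266], 0.0]]
[[[0.0, 0.0, 0.0266], 0.0]]
end [ 0.464 -0.314  0.027] 174.6
```

View pics/m9.png

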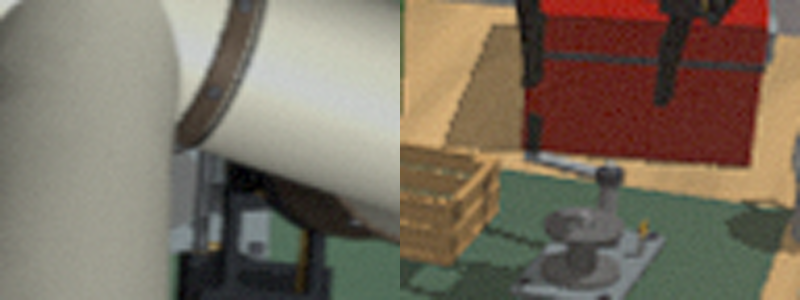

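The side view shows the keeper open, with the arm running back-left from the post at (610,175) and the empty spool uncovered at (580,225). I'll descend and grip.

Request:
apply_moves([
  [[0.002,-0.0038,-0.0061],0],
  [[0,0,0.0266],0],
  [[0,0,0.0266],0],
  [[0,0,0.0266],0],
  [[0,0,0.0266],0],
])

```text
time_s: 17.75
tcp_pos: [0.4665, -0.3155, 0.016]
ee_rot: [[-0.096, -0.995, 0.001], [-0.995, 0.096, -0.001], [0.001, -0.001, -1.0]]
wrist_force: [1.4, 0.3, 0.1]
gripper_width: 1.001
gripper_force: 0.0
```

Request:
apply_moves([
  [[0,0,0.0136],0],
  [[0,0,0.013],0],
  [[0,0,0],0],
  [[0,0,0],0],
])

```text
time_s: 18.08
tcp_pos: [0.4658, -0.3152, -0.0104]
ee_rot: [[-0.095, -0.995, -0.001], [-0.995, 0.095, 0.0], [0.0, 0.001, -1.0]]
wrist_force: [0.6, -0.8, -0.0]
gripper_width: 0.997
gripper_force: 0.0
```

Request:
apply_moves([
  [[0,0,0],0],
  [[0,0,0],0],
  [[0,0,0],0],
  [[0,0,0],0],
  [[0,0,0],0],
], hand=0.04)

```text
time_s: 18.5
tcp_pos: [0.4657, -0.3148, -0.0094]
ee_rot: [[-0.094, -0.996, 0.001], [-0.996, 0.094, -0.0], [0.0, -0.001, -1.0]]
wrist_force: [0.1, 0.4, -0.1]
gripper_width: 0.705
gripper_force: 0.3
```

Request:
apply_moves([
  [[0,0,0],0],
  [[0,0,0],0],
  [[0,0,0],0],
])

```text
time_s: 18.75
tcp_pos: [0.4646, -0.3145, -0.0096]
ee_rot: [[-0.093, -0.996, -0.002], [-0.996, 0.093, 0.0], [-0.0, 0.002, -1.0]]
wrist_force: [-3.9, 1.6, 5.4]
gripper_width: 0.661
gripper_force: 30.1
```

```bash
python3 - <<'E'
from plan import *
plan([(.4635,-.314,.145,174.6),(.6135,-.366,.145,174.6),(.6135,-.366,.054,174.6,.03)])
E
```

```text
[[[-0.0001, 0.0004, -0.0389], 0.0], [[-0.0002, 0.0004, -0.0389], 0.0], [[-0.0001, 0.0003, -0.0388], 0.0], [[0.0094, -0.0385, -0.0], 0.0], [[0.0095, -0.0386, -0.0], 0.0]]
[[[0.0094, -0.0385, -0.0], 0.0], [[0.0094, -0.0386, -0.0], 0.0], [[0.0, 0.0, 0.0227], 0.0], [[0.0, 0.0, 0.0228], 0.0], [[0.0, 0.0, 0.0227], 0.0]]
[[[0.0, 0.0, 0.0228], 0.0]]
end [ 0.6135 -0.366   0.054 ] 174.6
```

Request:
apply_moves([
  [[0,0.0003,-0.015],0],
  [[0,0.0003,-0.025],0],
  [[0,0.0004,-0.035],0],
  [[0,0,-0.0416],0],
  [[0,0,0],0],
])

```text
time_s: 19.17
tcp_pos: [0.4706, -0.3175, 0.1152]
ee_rot: [[-0.091, -0.996, 0.016], [-0.996, 0.091, -0.008], [0.007, -0.017, -1.0]]
wrist_force: [1.8, -1.0, 0.6]
gripper_width: 0.663
gripper_force: 30.0
```

Request:
apply_moves([
  [[0.0094,-0.0385,0],0],
  [[0.0095,-0.0386,0],0],
  [[0.0094,-0.0385,0],0],
  [[0.0094,-0.0386,0],0],
  [[0,0,0],0],
])

```text
time_s: 19.58
tcp_pos: [0.6208, -0.3684, 0.1027]
ee_rot: [[-0.092, -0.996, 0.002], [-0.996, 0.092, -0.002], [0.001, -0.002, -1.0]]
wrist_force: [0.4, 0.2, -2.0]
gripper_width: 0.661
gripper_force: 30.0
```

Request:
apply_moves([
  [[0,0,0.0227],0],
  [[0,0,0.0228],0],
  [[0,0,0.0227],0],
  [[0,0,0.0228],0],
  [[0,0,0],0],
])

```text
time_s: 20.0
tcp_pos: [0.6109, -0.3646, 0.009]
ee_rot: [[-0.095, -0.995, -0.009], [-0.995, 0.095, 0.005], [-0.004, 0.009, -1.0]]
wrist_force: [-1.3, 0.4, -1.9]
gripper_width: 0.659
gripper_force: 30.0
```

Request:
apply_moves([
  [[0,0,0],0],
  [[0,0,0],0],
])

```text
time_s: 20.17
tcp_pos: [0.6158, -0.3671, 0.0169]
ee_rot: [[-0.093, -0.996, 0.002], [-0.996, 0.093, -0.001], [0.001, -0.002, -1.0]]
wrist_force: [-0.4, 0.0, 0.3]
gripper_width: 0.657
gripper_force: 30.0
```

Request:
apply_moves([
  [[0,0,0],0],
  [[0,0,0],0],
  [[0,0,0],0],
  [[0,0,0],0],
  [[0,0,0],0],
], hand=0.087)

```text
time_s: 20.58
tcp_pos: [0.6149, -0.3667, 0.0163]
ee_rot: [[-0.093, -0.996, 0.001], [-0.996, 0.093, -0.0], [0.0, -0.001, -1.0]]
wrist_force: [-0.2, -0.5, -0.3]
gripper_width: 0.943
gripper_force: 0.0
```

Request:
apply_moves([
  [[0,0,-0.03],0],
  [[0,0,-0.04],0],
  [[0,0,-0.0405],0],
  [[0,0,0],0],
  [[0,0,0],0],
])

```text
time_s: 21.0
tcp_pos: [0.6167, -0.3675, 0.1306]
ee_rot: [[-0.093, -0.996, 0.008], [-0.996, 0.093, -0.003], [0.002, -0.008, -1.0]]
wrist_force: [-0.5, -0.5, 0.1]
gripper_width: 0.996
gripper_force: 0.0
```

```bash
python3 - <<'E'
from look import *
from plan import *
from fit import show,circ,gray
T,S=look("m10",(368,140,60),(255,110,64))
for n,p in(("T",T),("S",S)): show(n+" full",p,circ(.03),(0,.04),(.424,-.145,0),rot=False,span=.02)
for n,p in(("T",T),("S",S)):print(n,[(round(d["confidence"],2),(np.array(d["extent"])*[512,384,512,384]).round().tolist()) for d in models.cut_out(p,"empty_spool")[:3]])
print("box T",proj(T,(.6135,-.366,.03)),"S",proj(S,(.6135,-.366,.03)),pose())
plan([(.5,-.22,.16,174.6),(.424,-.145,.12,174.6),(.424,-.145,.018,174.6,.03)])
E
```

```text
T full [424.2, -145.1] 0.0 -54.5
S full [425.8, -144.5] 0.0 -33.8
T [(0.37, [403.0, 198.0, 9.0, 11.0])]
S [(0.44, [276.0, 129.0, 12.0, 9.0]), (0.32, [197.0, 157.0, 109.0, 69.0])]
box T [392.25306399 170.62767692] S [282.42387778 136.01970072] (array([ 0.61365647, -0.36611175,  0.16228149]), np.float64(174.62745816497352))
[[[-0.027, 0.0254, 0.0005], 0.0], [[-0.0269, 0.0253, 0.0004], 0.0], [[-0.027, 0.0254, 0.0005], 0.0], [[-0.027, 0.0254, 0.0004], 0.0], [[-0.0269, 0.0253, 0.0005], 0.0]]
[[[-0.0225, 0.0276, 0.0133], 0.0], [[-0.0226, 0.0276, 0.0134], 0.0], [[-0.0225, 0.0275, 0.0133], 0.0], [[0.0, 0.0, 0.0255], 0.0], [[0.0, 0.0, 0.0255], 0.0]]
[[[0.0, 0.0, 0.0255], 0.0], [[0.0, 0.0, 0.0255], 0.0]]
end [ 0.424 -0.145  0.018] 174.6
```

View pics/m10.png

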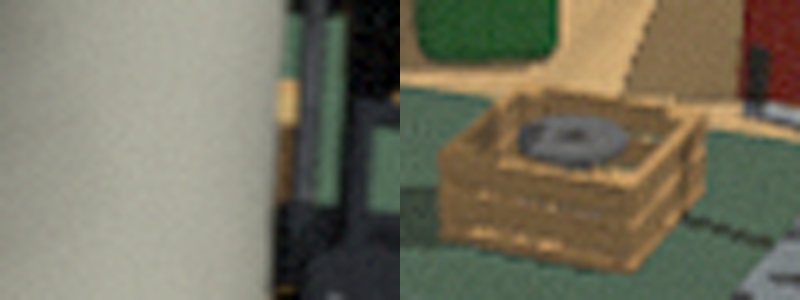

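Request:
apply_moves([
  [[-0.027,0.0254,0.0005],0],
  [[-0.0269,0.0253,0.0004],0],
  [[-0.027,0.0254,0.0005],0],
  [[-0.027,0.0254,0.0004],0],
  [[-0.0269,0.0253,0.0005],0],
])

```text
time_s: 21.62
tcp_pos: [0.4988, -0.2193, 0.1221]
ee_rot: [[-0.094, -0.996, -0.003], [-0.996, 0.094, 0.0], [-0.0, 0.003, -1.0]]
wrist_force: [0.0, 0.3, 0.4]
gripper_width: 1.0
gripper_force: 0.0
```

Request:
apply_moves([
  [[-0.0225,0.0276,0.0133],0],
  [[-0.0226,0.0276,0.0134],0],
  [[-0.0225,0.0275,0.0133],0],
  [[0,0,0.0255],0],
  [[0,0,0],0],
])

```text
time_s: 22.03
tcp_pos: [0.4197, -0.1443, 0.0546]
ee_rot: [[-0.092, -0.996, -0.01], [-0.996, 0.092, 0.001], [0.0, 0.01, -1.0]]
wrist_force: [-0.5, 0.1, -0.1]
gripper_width: 1.001
gripper_force: 0.0
```

```bash
python3 - <<'E'
from plan import *
print(pose()); plan([(.4247,-.1448,.012,174.6,.028)])
E
```

```text
(array([ 0.41968957, -0.14429643,  0.09260561]), np.float64(174.70075364949287))
[[[0.0, -0.0017, 0.0269], 0.0], [[0.0, -0.0017, 0.0268], 0.1], [[0.0, -0.0016, 0.0269], 0.0]]
end [ 0.4247 -0.1448  0.012 ] 174.6
```

Request:
apply_moves([
  [[0,0,0.025],0],
  [[0,0,0.025],0],
  [[0,-0.0005,0.02],0],
  [[0,0,0.0125],0],
  [[0,0,0],0],
])

```text
time_s: 22.45
tcp_pos: [0.4241, -0.1461, -0.0266]
ee_rot: [[-0.094, -0.996, -0.006], [-0.996, 0.094, -0.0], [0.001, 0.006, -1.0]]
wrist_force: [0.6, -0.2, 0.3]
gripper_width: 0.999
gripper_force: 0.0
```

Request:
apply_moves([
  [[0,0,0],0],
  [[0,0,0],0],
  [[0,0,0],0],
  [[0,0,0],0],
  [[0,0,0],0],
], hand=0.04)

```text
time_s: 22.87
tcp_pos: [0.426, -0.1456, -0.0234]
ee_rot: [[-0.093, -0.996, 0.002], [-0.996, 0.093, 0.0], [-0.0, -0.002, -1.0]]
wrist_force: [-2.8, -0.2, 1.7]
gripper_width: 0.712
gripper_force: 2.1
```

Request:
apply_moves([
  [[0,0,0],0],
  [[0,0,0],0],
  [[0,0,0],0],
  [[0,0,0],0],
])

```text
time_s: 23.2
tcp_pos: [0.4256, -0.1456, -0.0235]
ee_rot: [[-0.093, -0.996, 0.001], [-0.996, 0.093, -0.0], [0.0, -0.001, -1.0]]
wrist_force: [-1.7, 0.2, 6.3]
gripper_width: 0.691
gripper_force: 30.0
```

```bash
python3 - <<'E'
from plan import *
p,f=pose()
plan([(p[0],p[1],.12,f,.036),(.4637,-.3143,.12,174.6,.03),(.4637,-.3143,.085,174.6,.02)],cur=(p,f))
E
```

```text
[[[0.0, 0.0, -0.0352], -0.0], [[0.0, 0.0, -0.0351], -0.0], [[0.0, 0.0, -0.0352], -0.0], [[0.0274, -0.0089, -0.0], 0.0], [[0.0274, -0.009, -0.0], 0.0]]
[[[0.0274, -0.0089, -0.0], 0.0], [[0.0274, -0.009, -0.0], 0.0], [[0.0274, -0.0089, -0.0], 0.0], [[0.0275, -0.009, -0.0], 0.0], [[-0.0, 0.0, 0.0175], 0.0]]
[[[-0.0, 0.0, 0.0175], 0.0]]
end [ 0.4637 -0.3144  0.085 ] 174.6
```

Request:
apply_moves([
  [[0,0,-0.0152],0],
  [[0,0,-0.025],0],
  [[0,0,-0.035],0],
  [[0,0,-0.0303],0],
  [[0,0,0],0],
])

```text
time_s: 23.62
tcp_pos: [0.4297, -0.1458, 0.0864]
ee_rot: [[-0.092, -0.996, 0.012], [-0.996, 0.092, -0.001], [-0.0, -0.012, -1.0]]
wrist_force: [1.6, 0.1, -3.3]
gripper_width: 0.683
gripper_force: 30.0
```

Request:
apply_moves([
  [[0.0274,-0.0089,0],0],
  [[0.0274,-0.009,0],0],
  [[0.0274,-0.0089,0],0],
  [[0.0274,-0.009,0],0],
  [[0.0274,-0.0089,0],0],
])

```text
time_s: 24.03
tcp_pos: [0.4559, -0.2866, 0.0792]
ee_rot: [[-0.094, -0.996, -0.003], [-0.996, 0.094, 0.002], [-0.002, 0.003, -1.0]]
wrist_force: [-0.0, 0.0, -4.3]
gripper_width: 0.689
gripper_force: 30.0
```

Request:
apply_moves([
  [[0.0275,-0.009,0],0],
  [[0,0,0.0175],0],
  [[0,0,0.0175],0],
  [[0,0,0],0],
  [[0,0,0],0],
])

```text
time_s: 24.45
tcp_pos: [0.4613, -0.3136, 0.0439]
ee_rot: [[-0.094, -0.996, -0.006], [-0.996, 0.094, 0.002], [-0.002, 0.006, -1.0]]
wrist_force: [0.3, 0.2, -4.7]
gripper_width: 0.686
gripper_force: 30.0
```

Request:
apply_moves([
  [[0,0,0],0],
  [[0,0,0],0],
  [[0,0,0],0],
])

```text
time_s: 24.7
tcp_pos: [0.4643, -0.3142, 0.0473]
ee_rot: [[-0.093, -0.996, 0.002], [-0.996, 0.093, -0.001], [0.001, -0.002, -1.0]]
wrist_force: [0.8, 0.1, -3.9]
gripper_width: 0.686
gripper_force: 30.0
```

```bash
python3 - <<'E'
from look import *
from plan import pose
from fit import show,circ,gray
print(pose(),r.sense()["wrist_force"])
T,S=look("m11",(340,180,96),(290,100,72))
p,_=pose();z=p[2]-.0145;print("bottom",z,proj(S,(*p[:2],z+.04)))
show("S full held",S,circ(.03),z+.04,(*p[:2],0),rot=False,span=.014,feat=gray)
show("S full held2",S,circ(.03),(z,z+.04),(*p[:2],0),rot=False,span=.014)
E
```

```text
(array([ 0.46432837, -0.31421672,  0.08528399]), np.float64(174.68261598567386)) [ 0.7627225   0.10954211 -3.89363533]
bottom 0.0706346974799636 [324.50467886 124.85604503]
S full held [480.0, -301.5] 0.0 -24.2
S full held2 [468.5, -336.2] 0.0 -29.8
```

View pics/m11.png

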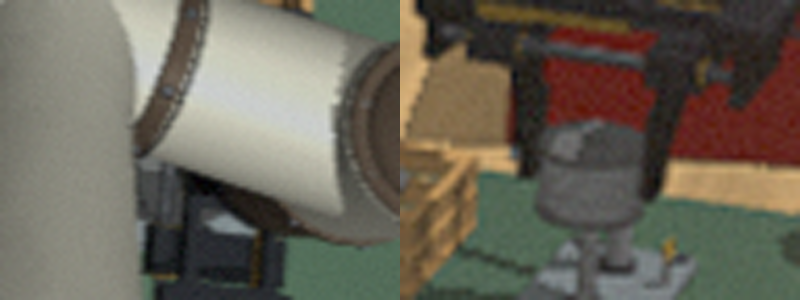

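The spool is held level, centred at crop (592,180), right above the spindle at (588,250). Lowering.

Request:
apply_moves([
  [[0,0,0.006],0],
  [[0,0,0.006],0],
  [[0,0,0.005],0],
  [[0,0,0.005],0],
  [[0,0,0],0],
])

```text
time_s: 25.22
tcp_pos: [0.4624, -0.3138, 0.0226]
ee_rot: [[-0.094, -0.996, -0.003], [-0.996, 0.094, 0.001], [-0.001, 0.003, -1.0]]
wrist_force: [0.4, 0.4, -4.8]
gripper_width: 0.69
gripper_force: 30.0
```

Request:
apply_moves([
  [[0,0,0.005],0],
  [[0,0,0.005],0],
  [[0,0,0.005],0],
  [[0,0,0],0],
  [[0,0,0],0],
])

```text
time_s: 25.63
tcp_pos: [0.4632, -0.3142, 0.0088]
ee_rot: [[-0.093, -0.996, -0.001], [-0.996, 0.093, 0.0], [-0.0, 0.001, -1.0]]
wrist_force: [-0.2, 0.4, -4.5]
gripper_width: 0.689
gripper_force: 30.0
```

Request:
apply_moves([
  [[0,0,0.006],0],
  [[0,0,0.006],0],
  [[0,0,0.006],0],
  [[0,0,0.003],0],
  [[0,0,0],0],
])

```text
time_s: 26.05
tcp_pos: [0.4629, -0.314, -0.0129]
ee_rot: [[-0.094, -0.996, -0.002], [-0.996, 0.094, 0.001], [-0.001, 0.002, -1.0]]
wrist_force: [-0.1, -0.1, -5.3]
gripper_width: 0.692
gripper_force: 30.0
```

Request:
apply_moves([
  [[0,0,0.0015],0],
  [[0,0,0],0],
  [[0,0,0],0],
])

```text
time_s: 26.3
tcp_pos: [0.4637, -0.3144, -0.0131]
ee_rot: [[-0.093, -0.996, 0.0], [-0.996, 0.093, -0.0], [0.0, -0.0, -1.0]]
wrist_force: [0.1, 0.0, -4.5]
gripper_width: 0.688
gripper_force: 30.0
```

Request:
apply_moves([
  [[0,0,0.0005],0],
  [[0,0,0],0],
  [[0,0,0],0],
  [[0,0,0],0],
  [[0,0,0],0],
], hand=0.087)

```text
time_s: 26.72
tcp_pos: [0.4641, -0.3145, -0.0132]
ee_rot: [[-0.093, -0.996, 0.001], [-0.996, 0.093, -0.001], [0.0, -0.001, -1.0]]
wrist_force: [0.4, -1.0, 0.9]
gripper_width: 0.955
gripper_force: 0.0
```

Request:
apply_moves([
  [[0,0,-0.02],0],
  [[0,0,-0.035],0],
  [[0,0,-0.04],0],
  [[0,0,-0.022],0],
  [[0,0,0],0],
])

```text
time_s: 27.13
tcp_pos: [0.4675, -0.3163, 0.1098]
ee_rot: [[-0.092, -0.996, 0.012], [-0.996, 0.092, -0.006], [0.005, -0.012, -1.0]]
wrist_force: [0.4, 0.1, 0.9]
gripper_width: 0.998
gripper_force: 0.0
```

```bash
python3 - <<'E'
from look import *
from plan import *
from fit import show,circ,gray
print(pose(),r.sense()["wrist_force"])
T,S=look("m12",(340,180,96),(290,100,72))
for z in (.05,(.012,.05)): show("S full on spindle",S,circ(.03),z,(.4637,-.314,0),rot=False,span=.012,feat=gray)
a=at(S,"full_spool");print([(c,x.round()) for c,x in a],proj(S,(.464,-.314,.01)))
p,f=pose();p=np.array([.4637,-.3144,.141]);f=174.6
W=[(.5237,-.3901,.15,72.6),(.5237,-.3901,.075,72.6,.025)]
plan(W,cur=(p,f))
E
```

```text
(array([ 0.46754292, -0.31625878,  0.1477863 ]), np.float64(174.71710658482218)) [0.36236157 0.07499592 0.88486787]
S full on spindle [461.7, -301.2] 0.0 -20.3
S full on spindle [462.8, -307.0] 0.0 -23.6
[(0.97, array([384., 172.])), (0.92, array([314., 198.])), (0.81, array([360., 183.])), (0.8, array([322., 154.])), (0.75, array([294., 236.])), (0.53, array([236., 203.]))] [322.16635433 154.805929  ]
[[[0.0046, -0.0045, -0.0006], 6.8], [[0.0041, -0.0049, -0.0006], 6.8], [[0.0035, -0.0055, -0.0006], 6.8], [[0.0028, -0.0058, -0.0006], 6.8], [[0.0021, -0.0061, -0.0006], 6.8]]
[[[0.0014, -0.0063, -0.0006], 6.8], [[0.0006, -0.0064, -0.0006], 6.8], [[-0.0002, -0.0064, -0.0006], 6.8], [[-0.0009, -0.0064, -0.0006], 6.8], [[-0.0016, -0.0062, -0.0006], 6.8]]
[[[-0.0024, -0.006, -0.0006], 6.8], [[-0.0031, -0.0056, -0.0006], 6.8], [[-0.0038, -0.0053, -0.0006], 6.8], [[-0.0043, -0.0047, -0.0006], 6.8], [[-0.0048, -0.0043, -0.0006], 6.8]]
[[[-0.0, 0.0, 0.0187], -0.0], [[-0.0, 0.0, 0.0188], -0.0], [[-0.0, 0.0, 0.0187], -0.0], [[-0.0, 0.0, 0.0188], -0.0]]
end [ 0.5237 -0.3901  0.075 ] 72.6
```

Request:
apply_moves([
  [[0.0046,-0.0045,-0.0006],6.8],
  [[0.0041,-0.0049,-0.0006],6.8],
  [[0.0035,-0.0055,-0.0006],6.8],
  [[0.0028,-0.0058,-0.0006],6.8],
  [[0.0021,-0.0061,-0.0006],6.8],
], hand=0.05)

```text
time_s: 27.7
tcp_pos: [0.4826, -0.3393, 0.1042]
ee_rot: [[-0.639, -0.769, -0.004], [-0.769, 0.639, 0.002], [0.001, 0.004, -1.0]]
wrist_force: [-0.1, 0.3, -0.7]
gripper_width: 0.707
gripper_force: 0.0
```

Request:
apply_moves([
  [[0.0014,-0.0063,-0.0006],6.8],
  [[0.0006,-0.0064,-0.0006],6.8],
  [[-0.0002,-0.0064,-0.0006],6.8],
  [[-0.0009,-0.0064,-0.0006],6.8],
  [[-0.0016,-0.0062,-0.0006],6.8],
])

```text
time_s: 28.12
tcp_pos: [0.5026, -0.3645, 0.107]
ee_rot: [[-0.96, -0.28, -0.004], [-0.28, 0.96, 0.002], [0.003, 0.003, -1.0]]
wrist_force: [0.1, -1.0, 0.1]
gripper_width: 0.577
gripper_force: 0.0
```

Request:
apply_moves([
  [[-0.0024,-0.006,-0.0006],6.8],
  [[-0.0031,-0.0056,-0.0006],6.8],
  [[-0.0038,-0.0053,-0.0006],6.8],
  [[-0.0043,-0.0047,-0.0006],6.8],
  [[-0.0048,-0.0043,-0.0006],6.8],
])

```text
time_s: 28.53
tcp_pos: [0.5226, -0.3897, 0.1098]
ee_rot: [[-0.953, 0.304, -0.004], [0.304, 0.953, 0.002], [0.004, 0.001, -1.0]]
wrist_force: [-0.8, 0.4, 0.3]
gripper_width: 0.574
gripper_force: 0.0
```

Request:
apply_moves([
  [[0,0,0],0],
  [[0,0,0],0],
  [[0,0,0],0],
])

```text
time_s: 28.78
tcp_pos: [0.5228, -0.3895, 0.1109]
ee_rot: [[-0.955, 0.296, -0.002], [0.296, 0.955, 0.001], [0.002, 0.0, -1.0]]
wrist_force: [0.4, 0.2, 0.3]
gripper_width: 0.573
gripper_force: 0.0
```

Tip z is 0.149 above the pin. I'll descend 74 mm and pinch.

Request:
apply_moves([
  [[0,0,0.02],0],
  [[0,0,0.02],0],
  [[0,0,0.02],0],
  [[0,0,0.0135],0],
  [[0,0,0],0],
])

```text
time_s: 29.2
tcp_pos: [0.5207, -0.3882, 0.0348]
ee_rot: [[-0.955, 0.297, -0.007], [0.297, 0.955, 0.004], [0.008, 0.002, -1.0]]
wrist_force: [-0.4, -0.9, -1.2]
gripper_width: 0.57
gripper_force: 0.0
```

Request:
apply_moves([
  [[0,0,0],0],
  [[0,0,0],0],
  [[0,0,0],0],
  [[0,0,0],0],
  [[0,0,0],0],
], hand=0.0)

```text
time_s: 29.62
tcp_pos: [0.524, -0.3902, 0.0398]
ee_rot: [[-0.955, 0.298, 0.002], [0.298, 0.955, -0.001], [-0.002, -0.0, -1.0]]
wrist_force: [0.3, 0.1, -0.7]
gripper_width: 0.28
gripper_force: 0.0
```

Request:
apply_moves([
  [[0,0,0],0],
  [[0,0,0],0],
  [[0,0,0],0],
  [[0,0,0],0],
  [[0,0,0],0],
])

```text
time_s: 30.03
tcp_pos: [0.5237, -0.39, 0.0391]
ee_rot: [[-0.954, 0.298, 0.0], [0.298, 0.954, -0.0], [-0.0, -0.0, -1.0]]
wrist_force: [-0.2, 1.0, 3.3]
gripper_width: 0.126
gripper_force: 30.0
```

```bash
python3 - <<'E'
from plan import *
s=r.sense();print(s["gripper_width"],s["gripper_force"])
p,f=pose();print(p,f)
c=np.array([.4586,-.3696]);R=np.hypot(*(p[:2]-c));a0=np.degrees(np.arctan2(*(p[:2]-c)[::-1]));print(R,a0,"to go",84.4-a0)
n=17;W=[]
for k in range(1,n+1):
    t=(84.4-a0+0.8)*k/n;a=np.radians(a0+t);W.append((*(c+.068*np.array([np.cos(a),np.sin(a)])),p[2],f+t))
plan(W)
E
```

```text
0.12583058252400892 29.99987425748259
[ 0.52371536 -0.39001659  0.07710794] 72.64450499491696
0.06824109302689474 -17.408551637549355 to go 101.80855163754936
[[[0.0006, 0.0072, -0.0], -6.0], [[0.0004, 0.0071, -0.0], -6.1], [[0.0004, 0.0072, -0.0], -6.0], [[0.0003, 0.0071, -0.0], -6.0], [[0.0004, 0.0072, -0.0], -6.1]]
[[[0.0004, 0.0071, -0.0], -6.0], [[0.0004, 0.0072, -0.0], -6.1], [[0.0003, 0.0071, -0.0], -6.0], [[0.0004, 0.0072, -0.0], -6.0], [[0.0004, 0.0071, -0.0], -6.1]]
[[[0.0003, 0.0072, -0.0], -6.0], [[0.0004, 0.0071, -0.0], -6.0], [[0.0004, 0.0072, -0.0], -6.1], [[0.0004, 0.0071, -0.0], -6.0], [[0.0003, 0.0072, -0.0], -6.0]]
[[[0.0004, 0.0071, -0.0], -6.1], [[0.0004, 0.0072, -0.0], -6.0]]
end [ 0.4642 -0.3019  0.0771] 175.2
```

Request:
apply_moves([
  [[0.0005,0.0072,0],-6],
  [[0.0004,0.0071,0],-6.1],
  [[0.0004,0.0072,0],-6],
  [[0.0003,0.0071,0],-6],
  [[0.0004,0.0072,0],-6.1],
])

```text
time_s: 30.45
tcp_pos: [0.5245, -0.3546, 0.0391]
ee_rot: [[-0.974, -0.227, -0.001], [-0.227, 0.974, -0.0], [0.001, -0.0, -1.0]]
wrist_force: [-1.7, -0.0, 2.7]
gripper_width: 0.128
gripper_force: 30.0
```

Request:
apply_moves([
  [[0.0004,0.0071,0],-6],
  [[0.0004,0.0072,0],-6.1],
  [[0.0003,0.0071,0],-6],
  [[0.0004,0.0072,0],-6],
  [[0.0004,0.0071,0],-6.1],
])

```text
time_s: 30.87
tcp_pos: [0.5077, -0.3234, 0.0391]
ee_rot: [[-0.728, -0.686, -0.001], [-0.686, 0.728, -0.0], [0.001, 0.0, -1.0]]
wrist_force: [-1.6, -0.6, 3.4]
gripper_width: 0.123
gripper_force: 30.0
```

Request:
apply_moves([
  [[0.0003,0.0072,0],-6],
  [[0.0004,0.0071,0],-6],
  [[0.0004,0.0072,0],-6.1],
  [[0.0004,0.0071,0],-6],
  [[0.0003,0.0072,0],-6],
])

```text
time_s: 31.28
tcp_pos: [0.4778, -0.3044, 0.0391]
ee_rot: [[-0.286, -0.958, -0.0], [-0.958, 0.286, -0.0], [0.0, 0.0, -1.0]]
wrist_force: [-2.2, -0.9, 2.2]
gripper_width: 0.126
gripper_force: 30.0
```

Request:
apply_moves([
  [[0.0004,0.0071,0],-6.1],
  [[0,0.0072,0],-6],
  [[0,0,0],0],
  [[0,0,0],0],
])

```text
time_s: 31.62
tcp_pos: [0.4637, -0.3015, 0.0391]
ee_rot: [[-0.086, -0.996, -0.001], [-0.996, 0.086, 0.0], [-0.0, 0.001, -1.0]]
wrist_force: [-1.6, 0.1, 4.5]
gripper_width: 0.123
gripper_force: 30.0
```

Request:
apply_moves([
  [[0,0.0015,0],0],
  [[0,0,0],0],
  [[0,0,0],0],
])

```text
time_s: 31.87
tcp_pos: [0.4638, -0.3016, 0.0391]
ee_rot: [[-0.084, -0.996, 0.001], [-0.996, 0.084, -0.001], [0.0, -0.002, -1.0]]
wrist_force: [0.7, -0.1, 2.2]
gripper_width: 0.129
gripper_force: 30.0
```

Request:
apply_moves([
  [[0,0.0015,0],0],
  [[0,0,0],0],
  [[0,0,0],0],
])

```text
time_s: 32.12
tcp_pos: [0.4638, -0.3017, 0.0391]
ee_rot: [[-0.083, -0.997, 0.005], [-0.997, 0.083, -0.001], [0.001, -0.005, -1.0]]
wrist_force: [4.6, 0.1, -0.4]
gripper_width: 0.125
gripper_force: 30.0
```

Request:
apply_moves([
  [[0,0.001,0],0],
  [[0,0,0],0],
  [[0,0,0],0],
])

```text
time_s: 32.37
tcp_pos: [0.4639, -0.3017, 0.0391]
ee_rot: [[-0.083, -0.997, 0.007], [-0.997, 0.083, -0.002], [0.001, -0.007, -1.0]]
wrist_force: [7.7, -0.8, -2.2]
gripper_width: 0.129
gripper_force: 30.0
```

Request:
apply_moves([
  [[0,-0.0025,0],0],
  [[0,0,0],0],
  [[0,0,0],0],
  [[0,0,0],0],
  [[0,0,0],0],
], hand=0.05)

```text
time_s: 32.78
tcp_pos: [0.4618, -0.3012, 0.0384]
ee_rot: [[-0.083, -0.997, -0.002], [-0.997, 0.083, 0.001], [-0.0, 0.002, -1.0]]
wrist_force: [0.7, -0.5, 0.3]
gripper_width: 0.421
gripper_force: 0.0
```

Request:
apply_moves([
  [[0,0,-0.015],0],
  [[0,0,-0.03],0],
  [[0,0,-0.04],0],
  [[0,0,-0.03],0],
  [[0,0,0],0],
], hand=0.06)

```text
time_s: 33.2
tcp_pos: [0.4665, -0.3035, 0.161]
ee_rot: [[-0.082, -0.997, 0.012], [-0.997, 0.082, -0.006], [0.005, -0.012, -1.0]]
wrist_force: [0.6, -0.2, -0.2]
gripper_width: 0.679
gripper_force: 0.0
```

```bash
cat > tools.py <<'E'
from look import *
from fit import *
import sys
def tools(name,jg=(.5835,.1915,np.radians(80)),ra=(.5987,.3945,np.radians(-23)),which=("jig","ratchet"),**k):
    T,S=look(name,(340,180,96),(290,100,72))
    for n,p in(("T",T),("S",S)):
        if "jig" in which:show(n+" jig",p,JIG,(0,.024),jg,**k)
        if "ratchet" in which:show(n+" ratchet",p,rat(),(0,.024),ra,**k)
E
python3 - <<'E'
from tools import *
from plan import pose
tools("m13",span=.016)
print(pose())
E
```

```text
T jig [583.1, 191.2] 78.78 -54.8
T ratchet [598.4, 394.8] -22.39 -53.8
S jig [584.7, 190.0] 76.6 -33.4
S ratchet [599.0, 394.0] -23.3 -53.6
(array([ 0.46302102, -0.30137482,  0.19301167]), np.float64(175.21578799802344))
```

```bash
python3 - <<'E'
from plan import *
p,f=pose();plan([(.5835,.191,.13,169),(.5835,.191,.04,169,.03)],cur=(p,f))
E
```

```text
[[[-0.0385, -0.0061, 0.0048], 0.5], [[-0.0386, -0.0057, 0.0049], 0.5], [[-0.0386, -0.0054, 0.0048], 0.4], [[-0.0387, -0.0052, 0.0049], 0.5], [[-0.0386, -0.0047, 0.0048], 0.5]]
[[[-0.0388, -0.0045, 0.0049], 0.5], [[-0.0388, -0.0041, 0.0048], 0.4], [[-0.0388, -0.0039, 0.0049], 0.5], [[-0.0388, -0.0035, 0.0048], 0.5], [[-0.0389, -0.0032, 0.0049], 0.5]]
[[[-0.0388, -0.0028, 0.0048], 0.5], [[-0.039, -0.0025, 0.0049], 0.4], [[-0.0389, -0.0022, 0.0048], 0.5], [[0.0, -0.0, 0.0225], 0.0], [[0.0, -0.0, 0.0225], 0.0]]
[[[0.0, -0.0, 0.0225], 0.0], [[0.0, -0.0, 0.0225], 0.0]]
end [0.5835 0.191  0.04  ] 169.0
```

Request:
apply_moves([
  [[-0.0385,-0.0061,0.0048],0.5],
  [[-0.0386,-0.0057,0.0049],0.5],
  [[-0.0386,-0.0054,0.0048],0.4],
  [[-0.0387,-0.0052,0.0049],0.5],
  [[-0.0386,-0.0047,0.0048],0.5],
], hand=0.07)

```text
time_s: 33.72
tcp_pos: [0.5074, -0.1104, 0.1275]
ee_rot: [[-0.126, -0.992, -0.004], [-0.992, 0.126, 0.0], [0.0, 0.004, -1.0]]
wrist_force: [0.7, 0.7, 0.3]
gripper_width: 0.799
gripper_force: 0.0
```

Request:
apply_moves([
  [[-0.0388,-0.0045,0.0049],0.5],
  [[-0.0388,-0.0041,0.0048],0.4],
  [[-0.0388,-0.0039,0.0049],0.5],
  [[-0.0388,-0.0035,0.0048],0.5],
  [[-0.0389,-0.0032,0.0049],0.5],
])

```text
time_s: 34.13
tcp_pos: [0.5538, 0.0788, 0.1031]
ee_rot: [[-0.167, -0.986, -0.004], [-0.986, 0.167, -0.001], [0.002, 0.004, -1.0]]
wrist_force: [0.4, -0.9, 1.2]
gripper_width: 0.806
gripper_force: 0.0
```

Request:
apply_moves([
  [[-0.0388,-0.0028,0.0048],0.5],
  [[-0.039,-0.0025,0.0049],0.4],
  [[-0.0389,-0.0022,0.0048],0.5],
  [[0,0,0.0225],0],
  [[0,0,0.0225],0],
])

```text
time_s: 34.55
tcp_pos: [0.5826, 0.1933, 0.0436]
ee_rot: [[-0.187, -0.982, -0.001], [-0.982, 0.187, -0.0], [0.0, 0.001, -1.0]]
wrist_force: [-0.0, -0.4, -1.1]
gripper_width: 0.804
gripper_force: 0.0
```

Request:
apply_moves([
  [[0,0,0],0],
  [[0,0,0],0],
  [[0,0,0],0],
])

```text
time_s: 34.8
tcp_pos: [0.5832, 0.1906, 0.0459]
ee_rot: [[-0.19, -0.982, -0.0], [-0.982, 0.19, -0.001], [0.001, 0.0, -1.0]]
wrist_force: [-0.1, 0.3, 0.3]
gripper_width: 0.801
gripper_force: 0.0
```

```bash
python3 - <<'E'
from plan import *
print(pose());plan([(.5835,.191,.008,169,.028)])
E
```

```text
(array([0.58318585, 0.19058008, 0.08389044]), np.float64(169.03778699738348))
[[[-0.0002, -0.0001, 0.0253], 0.0], [[-0.0001, -0.0001, 0.0253], 0.0], [[-0.0002, -0.0, 0.0253], 0.0]]
end [0.5835 0.191  0.008 ] 169.0
```

Request:
apply_moves([
  [[-0.0002,0,0.0253],0],
  [[-0.0002,0,0.0253],0],
  [[0,0,0.015],0],
  [[0,0,0.0103],0],
  [[0,0,0],0],
])

```text
time_s: 35.22
tcp_pos: [0.5825, 0.1905, -0.0311]
ee_rot: [[-0.191, -0.982, -0.002], [-0.982, 0.191, -0.001], [0.002, 0.002, -1.0]]
wrist_force: [-0.6, 0.8, 0.6]
gripper_width: 0.804
gripper_force: 0.0
```

Request:
apply_moves([
  [[0,0,0],0],
  [[0,0,0],0],
  [[0,0,0],0],
  [[0,0,0],0],
  [[0,0,0],0],
], hand=0.01)

```text
time_s: 35.63
tcp_pos: [0.5836, 0.1918, -0.0292]
ee_rot: [[-0.19, -0.982, 0.001], [-0.982, 0.19, 0.001], [-0.001, -0.001, -1.0]]
wrist_force: [-0.4, 0.1, -0.5]
gripper_width: 0.515
gripper_force: 0.0
```

Request:
apply_moves([
  [[0,0,0],0],
  [[0,0,0],0],
  [[0,0,0],0],
  [[0,0,0],0],
  [[0,0,0],0],
])

```text
time_s: 36.05
tcp_pos: [0.5836, 0.1917, -0.0297]
ee_rot: [[-0.19, -0.982, 0.001], [-0.982, 0.19, 0.0], [-0.001, -0.001, -1.0]]
wrist_force: [0.6, 1.0, 2.3]
gripper_width: 0.367
gripper_force: 30.0
```

```bash
python3 - <<'E'
from tools import *
from plan import *
p,f=pose();print(p,f)
tools("m14",jg=(*p[:2],np.radians(f-90)),which=("jig",),span=.01,yspan=4)
g=f
plan([(p[0],p[1],.10,f,.035),(.5910,-.1649,.10,84.0,.03),(.5910,-.1649,.045,84,.03)],cur=(p,f))
E
```

```text
[0.58363583 0.19172833 0.0082753 ] 169.05397927888157
T jig [579.2, 192.6] 86.3 -15.7
S jig [583.2, 188.9] 75.1 -22.2
[[[0.0, 0.0, -0.0306], -0.0], [[0.0, 0.0, -0.0305], -0.0], [[0.0, 0.0, -0.0306], -0.0], [[0.0268, -0.0058, -0.0], 6.5], [[0.026, -0.0087, -0.0], 6.6]]
[[[0.0248, -0.0117, -0.0], 6.5], [[0.0234, -0.0145, -0.0], 6.6], [[0.0215, -0.017, -0.0], 6.5], [[0.0195, -0.0193, -0.0], 6.6], [[0.0171, -0.0215, -0.0], 6.5]]
[[[0.0145, -0.0232, -0.0], 6.5], [[0.0119, -0.0248, -0.0], 6.6], [[0.0089, -0.0259, -0.0], 6.5], [[0.0059, -0.0268, -0.0], 6.6], [[0.0028, -0.0273, -0.0], 6.5]]
[[[-0.0003, -0.0275, -0.0], 6.6], [[0.0, 0.0, 0.0275], -0.0], [[0.0, 0.0, 0.0275], -0.0]]
end [ 0.591  -0.1649  0.045 ] 84.0
```

Request:
apply_moves([
  [[0,0,-0.02],0],
  [[0,0,-0.0355],0],
  [[0,0,-0.0362],0],
  [[0.0268,-0.0058,0],6.5],
  [[0.026,-0.0087,0],6.6],
])

```text
time_s: 36.57
tcp_pos: [0.585, 0.1379, 0.0634]
ee_rot: [[-0.41, -0.912, 0.003], [-0.912, 0.41, 0.002], [-0.004, -0.002, -1.0]]
wrist_force: [-0.6, -0.4, -2.7]
gripper_width: 0.361
gripper_force: 30.0
```

Request:
apply_moves([
  [[0.0248,-0.0117,0],6.5],
  [[0.0234,-0.0145,0],6.6],
  [[0.0215,-0.017,0],6.5],
  [[0.0195,-0.0193,0],6.6],
  [[0.0171,-0.0215,0],6.5],
])

```text
time_s: 36.98
tcp_pos: [0.5853, -0.0019, 0.0602]
ee_rot: [[-0.84, -0.543, -0.003], [-0.543, 0.84, -0.0], [0.003, 0.002, -1.0]]
wrist_force: [0.0, -0.5, -3.0]
gripper_width: 0.365
gripper_force: 30.0
```

Request:
apply_moves([
  [[0.0145,-0.0232,0],6.5],
  [[0.0119,-0.0248,0],6.6],
  [[0.0089,-0.0259,0],6.5],
  [[0.0059,-0.0268,0],6.6],
  [[0.0028,-0.0273,0],6.5],
])

```text
time_s: 37.4
tcp_pos: [0.5882, -0.1388, 0.0601]
ee_rot: [[-1.0, -0.003, -0.003], [-0.003, 1.0, 0.001], [0.003, 0.001, -1.0]]
wrist_force: [1.3, -0.2, -1.4]
gripper_width: 0.368
gripper_force: 30.0
```

Request:
apply_moves([
  [[-0.0003,-0.0275,0],6.6],
  [[0,0,0.0275],0],
  [[0,0,0.0275],0],
  [[0,0,0],0],
  [[0,0,0],0],
])

```text
time_s: 37.82
tcp_pos: [0.5878, -0.1652, 0.0042]
ee_rot: [[-0.994, 0.106, -0.007], [0.106, 0.994, 0.0], [0.007, -0.0, -1.0]]
wrist_force: [0.8, -0.0, -2.5]
gripper_width: 0.363
gripper_force: 30.0
```

Request:
apply_moves([
  [[0,0,0],0],
  [[0,0,0],0],
  [[0,0,0],0],
])

```text
time_s: 38.07
tcp_pos: [0.5917, -0.1648, 0.0083]
ee_rot: [[-0.994, 0.105, 0.003], [0.105, 0.994, -0.0], [-0.003, 0.0, -1.0]]
wrist_force: [-0.3, 0.1, -2.4]
gripper_width: 0.365
gripper_force: 30.0
```

```bash
python3 - <<'E'
from tools import *
from plan import *
p,f=pose();s=r.sense();print(p,f,s["gripper_width"],s["wrist_force"])
T,S=look("m15",(270,130,96),(220,130,96))
z=p[2]-.008
for n,q in(("T",T),("S",S)):
    show(n+" jig held",q,JIG,z+.024,(*p[:2],np.radians(f-90)),rot=False,span=.008,feat=gray,sgn=-1)
plan([(.5913,-.1649,.030,84.0,.02)])
E
```

```text
[ 0.59169227 -0.16483501  0.04627295] 83.98742225765562 0.3653444658530248 [-0.34662046  0.05081492 -2.40885365]
T jig held [598.6, -171.6] -6.01 -11.6
S jig held [598.0, -167.0] -6.01 -13.8
[[[-0.0, -0.0, 0.0159], -0.0]]
end [ 0.5913 -0.1649  0.03  ] 84.0
```

Request:
apply_moves([
  [[0,0,0.008],0],
  [[0,0,0.007],0],
  [[0,0,0],0],
  [[0,0,0],0],
])

```text
time_s: 38.5
tcp_pos: [0.5899, -0.1651, -0.0092]
ee_rot: [[-0.994, 0.106, -0.002], [0.106, 0.994, 0.0], [0.002, -0.0, -1.0]]
wrist_force: [0.1, -0.0, -3.1]
gripper_width: 0.365
gripper_force: 30.0
```

Request:
apply_moves([
  [[0,0,0.0025],0],
  [[0,0,0],0],
  [[0,0,0.0015],0],
  [[0,0,0],0],
  [[0,0,0],0],
])

```text
time_s: 38.92
tcp_pos: [0.5912, -0.1653, -0.0112]
ee_rot: [[-0.994, 0.105, 0.002], [0.105, 0.994, -0.001], [-0.002, -0.0, -1.0]]
wrist_force: [-1.7, -0.0, 5.1]
gripper_width: 0.367
gripper_force: 30.0
```

Request:
apply_moves([
  [[0,0,0.0015],0],
  [[0,0,0],0],
  [[0,0,0],0],
])

```text
time_s: 39.17
tcp_pos: [0.5918, -0.1654, -0.0126]
ee_rot: [[-0.994, 0.105, 0.003], [0.105, 0.994, -0.001], [-0.003, -0.0, -1.0]]
wrist_force: [-0.2, 0.0, 5.0]
gripper_width: 0.366
gripper_force: 30.0
```

Request:
apply_moves([
  [[0,0,0.0015],0],
  [[0,0,0],0],
  [[0,0,0.001],0],
  [[0,0,0],0],
  [[0,0,0],0],
])

```text
time_s: 39.58
tcp_pos: [0.593, -0.1655, -0.0148]
ee_rot: [[-0.994, 0.105, 0.006], [0.105, 0.995, -0.001], [-0.006, -0.0, -1.0]]
wrist_force: [2.3, 0.1, 4.9]
gripper_width: 0.368
gripper_force: 30.0
```

Request:
apply_moves([
  [[-0.0015,0,0],0],
  [[0,0,0],0],
  [[0,0,0],0],
])

```text
time_s: 39.83
tcp_pos: [0.5928, -0.1654, -0.0164]
ee_rot: [[-0.994, 0.106, 0.002], [0.106, 0.994, -0.0], [-0.002, 0.0, -1.0]]
wrist_force: [2.5, 0.5, 1.3]
gripper_width: 0.363
gripper_force: 30.0
```

Request:
apply_moves([
  [[0,0,0],0],
  [[0,0,0],0],
  [[0,0,0],0],
  [[0,0,0],0],
], hand=0.05)

```text
time_s: 40.17
tcp_pos: [0.5908, -0.1653, -0.0172]
ee_rot: [[-0.994, 0.106, -0.002], [0.106, 0.994, 0.0], [0.002, 0.0, -1.0]]
wrist_force: [0.2, 0.2, -0.2]
gripper_width: 0.544
gripper_force: 0.0
```

Request:
apply_moves([
  [[0,0,-0.02],0],
  [[0,0,-0.02],0],
  [[0,0,0],0],
  [[0,0,0],0],
  [[0,0,0],0],
], hand=0.0)

```text
time_s: 40.58
tcp_pos: [0.5911, -0.1652, 0.023]
ee_rot: [[-0.994, 0.106, -0.001], [0.106, 0.994, 0.0], [0.001, 0.0, -1.0]]
wrist_force: [0.3, 0.3, -0.4]
gripper_width: 0.283
gripper_force: 0.0
```

Request:
apply_moves([
  [[0,0,0],0],
  [[0,0,0],0],
  [[0,0,0],0],
  [[0,0,0],0],
])

```text
time_s: 40.92
tcp_pos: [0.5916, -0.1653, 0.023]
ee_rot: [[-0.994, 0.106, -0.001], [0.106, 0.994, 0.0], [0.001, -0.0, -1.0]]
wrist_force: [-0.7, 0.0, -0.4]
gripper_width: 0.027
gripper_force: 0.0
```

```bash
python3 - <<'E'
from plan import *
print(pose(),r.sense()["gripper_width"])
E
```

```text
(array([ 0.59155844, -0.1653237 ,  0.06096836]), np.float64(83.93607236542617)) 0.0268525450544882
```

Request:
apply_moves([
  [[0,0,0.012],0],
  [[0,0,0.008],0],
  [[0,0,0],0],
  [[0,0,0.002],0],
  [[0,0,0],0],
])

```text
time_s: 41.33
tcp_pos: [0.5918, -0.1654, 0.0013]
ee_rot: [[-0.994, 0.105, -0.001], [0.105, 0.994, -0.0], [0.001, -0.0, -1.0]]
wrist_force: [-0.1, 0.5, -0.4]
gripper_width: 0.004
gripper_force: 0.0
```

Request:
apply_moves([
  [[0,0,0.0015],0],
  [[0,0,0],0],
  [[0,0,0.0015],0],
  [[0,0,0],0],
  [[0,0,0],0],
])

```text
time_s: 41.75
tcp_pos: [0.592, -0.1654, -0.0012]
ee_rot: [[-0.994, 0.106, 0.0], [0.106, 0.994, -0.0], [-0.0, -0.0, -1.0]]
wrist_force: [-1.8, 0.3, 1.9]
gripper_width: 0.005
gripper_force: 0.8
```

Request:
apply_moves([
  [[0,0,0.001],0],
  [[0,0,0],0],
  [[0,0,0],0],
])

```text
time_s: 42.0
tcp_pos: [0.5917, -0.1654, -0.0025]
ee_rot: [[-0.994, 0.106, -0.0], [0.106, 0.994, -0.0], [0.0, -0.0, -1.0]]
wrist_force: [-1.2, -0.4, 1.9]
gripper_width: 0.003
gripper_force: 1.0
```

Request:
apply_moves([
  [[0,0,0.001],0],
  [[0,0,0],0],
  [[0,0,0.001],0],
  [[0,0,0],0],
  [[0,0,0],0],
])

```text
time_s: 42.42
tcp_pos: [0.5921, -0.1653, -0.0047]
ee_rot: [[-0.994, 0.106, 0.0], [0.106, 0.994, 0.0], [-0.0, 0.0, -1.0]]
wrist_force: [0.7, -0.6, 0.2]
gripper_width: 0.005
gripper_force: 0.0
```

Request:
apply_moves([
  [[0,0,0.001],0],
  [[0,0,0],0],
  [[0,0,0.0007],0],
  [[0,0,0],0],
  [[0,0,0],0],
])

```text
time_s: 42.83
tcp_pos: [0.5918, -0.1653, -0.0059]
ee_rot: [[-0.994, 0.106, -0.0], [0.106, 0.994, 0.0], [0.0, 0.0, -1.0]]
wrist_force: [-2.1, 0.5, 3.6]
gripper_width: 0.006
gripper_force: 1.9
```

Request:
apply_moves([
  [[0,0,0.001],0],
  [[0,0,0],0],
  [[0,0,0],0],
])

```text
time_s: 43.08
tcp_pos: [0.5918, -0.1653, -0.0059]
ee_rot: [[-0.994, 0.105, -0.0], [0.105, 0.994, -0.0], [-0.0, -0.0, -1.0]]
wrist_force: [-3.5, 1.4, 9.0]
gripper_width: 0.002
gripper_force: 4.3
```

Request:
apply_moves([
  [[0,0,0.001],0],
  [[0,0,0],0],
  [[0,0,0.0008],0],
  [[0,0,0],0],
  [[0,0,0],0],
])

```text
time_s: 43.5
tcp_pos: [0.5918, -0.1654, -0.006]
ee_rot: [[-0.995, 0.105, 0.0], [0.105, 0.995, -0.001], [-0.0, -0.001, -1.0]]
wrist_force: [-6.7, 2.8, 17.3]
gripper_width: 0.005
gripper_force: 8.5
```

Request:
apply_moves([
  [[0,0,-0.01],0],
  [[0,0,-0.03],0],
  [[0,0,-0.04],0],
  [[0,0,-0.03],0],
  [[0,0,0],0],
], hand=0.06)

```text
time_s: 43.92
tcp_pos: [0.5975, -0.1662, 0.1088]
ee_rot: [[-0.994, 0.104, 0.015], [0.104, 0.995, -0.003], [-0.016, -0.001, -1.0]]
wrist_force: [1.9, -0.9, 0.5]
gripper_width: 0.299
gripper_force: 0.0
```

```bash
python3 - <<'E'
from tools import *
from plan import *
tools("m16",which=("ratchet",),span=.02)
p,f=pose();print(p,f)
plan([(.5987,.3945,.14,247.2),(.5987,.3945,.09,247.2,.03)],cur=(np.array([.5918,-.1653,.138]),f))
E
```

```text
T ratchet [598.3, 394.9] -22.5 -53.5
S ratchet [599.1, 393.9] -23.37 -53.9
[ 0.5932408  -0.16524525  0.14056346] 83.9231558232694
[[[0.0022, 0.0232, -0.0001], -6.8], [[-0.0006, 0.0233, -0.0001], -6.8], [[-0.0033, 0.0231, -0.0001], -6.8], [[-0.0061, 0.0226, -0.0], -6.8], [[-0.0087, 0.0216, -0.0001], -6.8]]
[[[-0.0111, 0.0205, -0.0001], -6.8], [[-0.0136, 0.019, -0.0001], -6.8], [[-0.0156, 0.0173, -0.0001], -6.8], [[-0.0176, 0.0153, -0.0001], -6.8], [[-0.0193, 0.0131, -0.0], -6.8]]
[[[-0.0208, 0.0107, -0.0001], -6.8], [[-0.0218, 0.0082, -0.0001], -6.8], [[-0.0226, 0.0055, -0.0001], -6.8], [[-0.0232, 0.0029, -0.0001], -6.8], [[-0.0233, 0.0, -0.0001], -6.8]]
[[[-0.0232, -0.0027, -0.0], -6.9], [[-0.0227, -0.0054, -0.0001], -6.8], [[-0.0218, -0.0081, -0.0001], -6.8], [[-0.0208, -0.0107, -0.0001], -6.8], [[-0.0194, -0.013, -0.0001], -6.8]]
[[[-0.0176, -0.0152, -0.0001], -6.8], [[-0.0158, -0.0172, -0.0], -6.8], [[-0.0136, -0.019, -0.0001], -6.8], [[-0.0113, -0.0204, -0.0001], -6.8], [[0.0, 0.0, 0.025], 0.0]]
[[[0.0, 0.0, 0.025], 0.0]]
end [0.5987 0.3945 0.09  ] 247.2
```

Request:
apply_moves([
  [[0.0022,0.0232,0],-6.8],
  [[-0.0006,0.0233,0],-6.8],
  [[-0.0033,0.0231,0],-6.8],
  [[-0.0061,0.0226,0],-6.8],
  [[-0.0087,0.0216,0],-6.8],
])

```text
time_s: 44.43
tcp_pos: [0.5922, -0.0478, 0.0989]
ee_rot: [[-0.881, -0.473, -0.003], [-0.473, 0.881, -0.0], [0.003, 0.001, -1.0]]
wrist_force: [-0.3, 0.4, 0.9]
gripper_width: 0.675
gripper_force: 0.0
```

Request:
apply_moves([
  [[-0.0111,0.0205,0],-6.8],
  [[-0.0136,0.019,0],-6.8],
  [[-0.0156,0.0173,0],-6.8],
  [[-0.0176,0.0153,0],-6.8],
  [[-0.0193,0.0131,0],-6.8],
])

```text
time_s: 44.85
tcp_pos: [0.5936, 0.0688, 0.0989]
ee_rot: [[-0.466, -0.885, -0.003], [-0.885, 0.466, -0.001], [0.002, 0.002, -1.0]]
wrist_force: [1.2, 0.3, 0.1]
gripper_width: 0.686
gripper_force: 0.0
```

Request:
apply_moves([
  [[-0.0208,0.0107,0],-6.8],
  [[-0.0218,0.0082,0],-6.8],
  [[-0.0226,0.0055,0],-6.8],
  [[-0.0232,0.0029,0],-6.8],
  [[-0.0233,0,0],-6.8],
])

```text
time_s: 45.27
tcp_pos: [0.5951, 0.1853, 0.0987]
ee_rot: [[0.109, -0.994, -0.003], [-0.994, -0.109, -0.001], [0.001, 0.003, -1.0]]
wrist_force: [0.3, 0.3, -0.4]
gripper_width: 0.692
gripper_force: 0.0
```

Request:
apply_moves([
  [[-0.0232,-0.0027,0],-6.9],
  [[-0.0227,-0.0054,0],-6.8],
  [[-0.0218,-0.0081,0],-6.8],
  [[-0.0208,-0.0107,0],-6.8],
  [[-0.0194,-0.013,0],-6.8],
])

```text
time_s: 45.68
tcp_pos: [0.5965, 0.3019, 0.0985]
ee_rot: [[0.648, -0.762, -0.003], [-0.762, -0.648, -0.002], [-0.001, 0.003, -1.0]]
wrist_force: [0.2, -0.3, 0.2]
gripper_width: 0.69
gripper_force: 0.0
```

Request:
apply_moves([
  [[-0.0176,-0.0152,0],-6.8],
  [[-0.0158,-0.0172,0],-6.8],
  [[-0.0136,-0.019,0],-6.8],
  [[-0.0113,-0.0204,0],-6.8],
  [[0,0,0],0],
])

```text
time_s: 46.1
tcp_pos: [0.5977, 0.3981, 0.0977]
ee_rot: [[0.925, -0.381, -0.002], [-0.381, -0.925, -0.001], [-0.001, 0.002, -1.0]]
wrist_force: [0.3, -0.2, 1.0]
gripper_width: 0.689
gripper_force: 0.0
```

Request:
apply_moves([
  [[0,0,0.025],0],
  [[0,0,0.02],0],
  [[0,0,0],0],
  [[0,0,0],0],
  [[0,0,0],0],
])

```text
time_s: 46.52
tcp_pos: [0.5992, 0.3943, 0.0562]
ee_rot: [[0.922, -0.387, 0.001], [-0.387, -0.922, -0.0], [0.001, 0.0, -1.0]]
wrist_force: [1.3, -0.4, -0.4]
gripper_width: 0.688
gripper_force: 0.0
```

```bash
python3 - <<'E'
from plan import *
print(pose(),r.sense()["gripper_width"]);plan([(.5987,.3944,.009,247.1,.028)])
E
```

```text
(array([0.59917939, 0.39432458, 0.09421389]), np.float64(-112.78039582788114)) 0.687613754964178
[[[-0.0001, 0.0, 0.0213], 0.0], [[-0.0001, 0.0001, 0.0213], 0.1], [[-0.0002, -0.0, 0.0213], -0.0], [[-0.0001, 0.0, 0.0213], 0.0]]
end [0.5987 0.3944 0.009 ] -112.9
```

Request:
apply_moves([
  [[0,0,0.025],0],
  [[0,0,0.025],0],
  [[-0.0003,0,0.02],0],
  [[0,0,0.0155],0],
  [[0,0,0],0],
])

```text
time_s: 46.93
tcp_pos: [0.597, 0.3931, -0.032]
ee_rot: [[0.922, -0.388, -0.004], [-0.388, -0.922, -0.003], [-0.002, 0.004, -1.0]]
wrist_force: [-1.3, -0.3, 0.2]
gripper_width: 0.69
gripper_force: 0.0
```

Request:
apply_moves([
  [[0,0,0],0],
  [[0,0,0],0],
  [[0,0,0],0],
  [[0,0,0],0],
  [[0,0,0],0],
], hand=0.0)

```text
time_s: 47.35
tcp_pos: [0.5989, 0.3951, -0.028]
ee_rot: [[0.922, -0.387, 0.002], [-0.387, -0.922, 0.002], [0.001, -0.002, -1.0]]
wrist_force: [0.5, 0.7, 0.6]
gripper_width: 0.394
gripper_force: 0.0
```

Request:
apply_moves([
  [[0,0,0],0],
  [[0,0,0],0],
  [[0,0,0],0],
  [[0,0,0],0],
  [[0,0,0],0],
])

```text
time_s: 47.77
tcp_pos: [0.5984, 0.3946, -0.029]
ee_rot: [[0.922, -0.387, 0.0], [-0.387, -0.922, -0.0], [0.0, -0.0, -1.0]]
wrist_force: [-0.4, -0.4, 2.6]
gripper_width: 0.227
gripper_force: 30.0
```

```bash
python3 - <<'E'
from plan import *
p,f=pose();s=r.sense();print(p,f,s["gripper_width"],s["gripper_force"])
u=np.array([np.cos(np.radians(f+90)),np.sin(np.radians(f+90))]);off=(np.array([.5987,.3944])-p[:2])@u;print("ratchet origin ahead of TCP by",off)
f%=360
# at the pocket ratchet x points to tray -x (yaw 174)
v=np.array([np.cos(np.radians(174)),np.sin(np.radians(174))]);t=np.array([.6052,-.0338])-off*v;print("tcp target",t)
plan([(p[0],p[1],.10,f,.035),(p[0],p[1]-.2,.10,167,.03),(*t,.10,84.0,.03),(*t,.048,84,.026)],cur=(p,f),turn=7.1)
E
```

```text
[0.59840785 0.39458488 0.00895253] -112.75561941942851 0.2270994357779598 30.000320076942444
ratchet origin ahead of TCP by 0.0003409164722389735
tcp target [ 0.60553905 -0.03383564]
[[[0.0, 0.0, -0.0303], -0.0], [[0.0, 0.0, -0.0304], -0.0], [[0.0, 0.0, -0.0303], -0.0], [[0.0064, 0.0154, -0.0], 6.7], [[0.0082, 0.0145, -0.0], 6.7]]
[[[0.0099, 0.0134, -0.0], 6.7], [[0.0113, 0.0123, -0.0], 6.6], [[0.0127, 0.0108, -0.0], 6.7], [[0.0138, 0.0093, -0.0], 6.7], [[0.0148, 0.0076, -0.0], 6.7]]
[[[0.0156, 0.0058, -0.0], 6.7], [[0.0162, 0.0039, -0.0], 6.7], [[0.0166, 0.0021, -0.0], 6.7], [[0.0166, 0.0001, -0.0], 6.7], [[0.0166, -0.0019, -0.0], 6.6]]
[[[0.0184, -0.0048, -0.0], 6.9], [[0.0177, -0.0071, -0.0], 6.9], [[0.0168, -0.0091, -0.0], 7.0], [[0.0155, -0.011, -0.0], 6.9], [[0.014, -0.0129, -0.0], 6.9]]
[[[0.0124, -0.0144, -0.0], 6.9], [[0.0106, -0.0159, -0.0], 6.9], [[0.0086, -0.0169, -0.0], 7.0], [[0.0065, -0.018, -0.0], 6.9], [[0.0043, -0.0185, -0.0], 6.9]]
[[[0.002, -0.0189, -0.0], 6.9], [[-0.0003, -0.0191, -0.0], 6.9], [[-0.0, 0.0, 0.026], 0.0], [[-0.0, 0.0, 0.026], 0.0]]
end [ 0.6055 -0.0338  0.048 ] 84.0
```

Request:
apply_moves([
  [[0,0,-0.02],0],
  [[0,0,-0.035],0],
  [[0,0,-0.036],0],
  [[0.0064,0.0154,0],6.7],
  [[0.0082,0.0145,0],6.7],
])

```text
time_s: 48.18
tcp_pos: [0.5993, 0.363, 0.0641]
ee_rot: [[0.805, -0.593, 0.004], [-0.593, -0.805, 0.004], [0.001, -0.006, -1.0]]
wrist_force: [0.3, 0.1, -3.1]
gripper_width: 0.229
gripper_force: 30.0
```

Request:
apply_moves([
  [[0.0099,0.0134,0],6.7],
  [[0.0113,0.0123,0],6.6],
  [[0.0127,0.0108,0],6.7],
  [[0.0138,0.0093,0],6.7],
  [[0.0148,0.0076,0],6.7],
])

```text
time_s: 48.6
tcp_pos: [0.5975, 0.2768, 0.0603]
ee_rot: [[0.343, -0.939, -0.002], [-0.939, -0.343, -0.001], [-0.0, 0.002, -1.0]]
wrist_force: [0.3, -0.3, -2.8]
gripper_width: 0.226
gripper_force: 30.0
```

Request:
apply_moves([
  [[0.0156,0.0058,0],6.7],
  [[0.0162,0.0039,0],6.7],
  [[0.0166,0.0021,0],6.7],
  [[0.0166,0.0001,0],6.7],
  [[0.0166,-0.0019,0],6.6],
])

```text
time_s: 49.02
tcp_pos: [0.5975, 0.1936, 0.0604]
ee_rot: [[-0.23, -0.973, -0.002], [-0.973, 0.23, -0.0], [0.001, 0.002, -1.0]]
wrist_force: [0.6, 0.2, -2.5]
gripper_width: 0.225
gripper_force: 30.0
```

Request:
apply_moves([
  [[0.0184,-0.0048,0],6.9],
  [[0.0177,-0.0071,0],6.9],
  [[0.0168,-0.0091,0],7.0],
  [[0.0155,-0.011,0],6.9],
  [[0.014,-0.0129,0],6.9],
])

```text
time_s: 49.43
tcp_pos: [0.6005, 0.0984, 0.0605]
ee_rot: [[-0.742, -0.67, -0.002], [-0.67, 0.742, -0.0], [0.001, 0.001, -1.0]]
wrist_force: [0.7, -0.5, -3.4]
gripper_width: 0.229
gripper_force: 30.0
```

Request:
apply_moves([
  [[0.0124,-0.0144,0],6.9],
  [[0.0106,-0.0159,0],6.9],
  [[0.0086,-0.0169,0],7.0],
  [[0.0065,-0.018,0],6.9],
  [[0.0043,-0.0185,0],6.9],
])

```text
time_s: 49.85
tcp_pos: [0.6034, 0.0033, 0.0605]
ee_rot: [[-0.992, -0.13, -0.002], [-0.13, 0.992, 0.0], [0.002, 0.0, -1.0]]
wrist_force: [1.5, -0.5, -2.5]
gripper_width: 0.228
gripper_force: 30.0
```

Request:
apply_moves([
  [[0.002,-0.0189,0],6.9],
  [[-0.0003,-0.0191,0],6.9],
  [[0,0,0],0],
  [[0,0,0.026],0],
  [[0,0,0.02],0],
])

```text
time_s: 50.27
tcp_pos: [0.6056, -0.0338, 0.015]
ee_rot: [[-0.995, 0.104, 0.001], [0.104, 0.995, 0.001], [-0.001, 0.001, -1.0]]
wrist_force: [-0.7, -0.4, -2.7]
gripper_width: 0.223
gripper_force: 30.0
```

Request:
apply_moves([
  [[0,0,0],0],
  [[0,0,0],0],
  [[0,0,0],0],
  [[0,0,0],0],
])

```text
time_s: 50.6
tcp_pos: [0.6067, -0.0334, 0.017]
ee_rot: [[-0.995, 0.103, 0.003], [0.103, 0.995, 0.0], [-0.003, 0.001, -1.0]]
wrist_force: [0.7, -0.3, -2.5]
gripper_width: 0.227
gripper_force: 30.0
```

```bash
python3 - <<'E'
from tools import *
from plan import *
p,f=pose();s=r.sense();print(p,f,s["gripper_width"],s["wrist_force"])
T,S=look("m17",(235,130,96),(200,140,96))
z=p[2]-.009;q0=(*p[:2],np.radians(f+90))
for n,q in(("T",T),("S",S)):
    show(n+" ratchet held",q,rat(),z+.024,q0,rot=False,span=.01,feat=gray,sgn=-1)
    show(n+" ratchet held rot",q,rat(),z+.024,q0,span=.01,yspan=4,feat=gray,sgn=-1)
E
```

```text
[ 0.60667103 -0.03340904  0.05495295] 84.09867293711524 0.22656760698461192 [ 0.73708624 -0.31674765 -2.51832354]
T ratchet held [601.9, -33.1] 174.1 -46.0
T ratchet held rot [601.9, -35.0] 170.77 -46.8
S ratchet held [602.0, -29.4] 174.1 -49.4
S ratchet held rot [602.7, -27.8] 178.4 -53.5
```

View pics/m17.png

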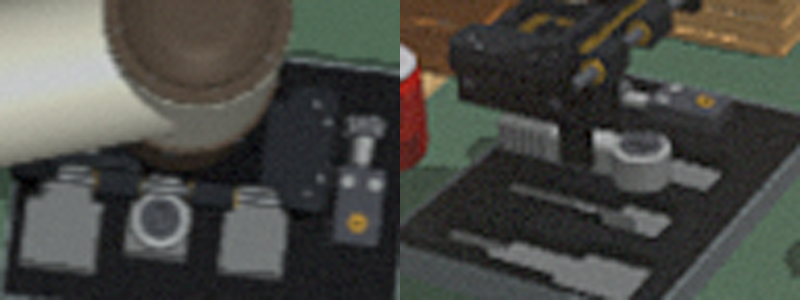

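The jig sits in its cut-out at (357,190), and the ratchet is held with its head towards tray −x at (158,220). Both outline fits put it 4 to 5 mm nearer the robot than the grip suggests, so I'll check with the head circle alone.

```bash
python3 - <<'E'
from fit import *
import pickle
from plan import pose
T,S=pickle.load(open("m17.pkl","rb"));p,f=pose()
a=np.radians(f+90);c=p[:2]+.035*np.array([np.cos(a),np.sin(a)]);z=p[2]-.009
print("expected",c)
for n,q in(("T",T),("S",S)):
    for zz in (z+.024,):
        show(f"{n} head",q,circ(.019),zz,(*c,0),rot=False,span=.01,feat=gray,sgn=-1)
    e=p[:2]-.066*np.array([np.cos(a),np.sin(a)])
T0,S0=pickle.load(open("p0.pkl","rb"))
b=np.radians(-22.9);c0=np.array([.5987,.3944])+.035*np.array([np.cos(b),np.sin(b)])
for n,q in(("T",T0),("S",S0)): show(f"{n} head at start, expected {c0.round(4)}",q,circ(.019),.024,(*c0,0),rot=False,span=.01,feat=gray,sgn=-1)
# handle end: brightness along the axis in S (tool top)
img=gray(S["frame"])
for d in np.arange(-.080,-.055,.002):
    X=p[:2]+d*np.array([np.cos(a),np.sin(a)]);u=proj(S,(*X,z+.02));print(round(d*1e3),img[int(round(u[1])),int(round(u[0]))].round(),end="; ")
E
```

```text
expected [ 0.57160166 -0.02986723]
T head [567.5, -29.5] 0.0 -94.2
S head [568.0, -26.9] 0.0 -60.5
T head at start, expected [0.6309 0.3808] [629.5, 380.5] 0.0 -62.7
S head at start, expected [0.6309 0.3808] [631.0, 381.0] 0.0 -63.3
-80 94.0; -78 87.0; -76 100.0; -74 98.0; -72 98.0; -70 98.0; -68 94.0; -66 94.0; -64 103.0; -62 106.0; -60 106.0; -58 106.0; -56 100.0;
```

Request:
apply_moves([
  [[0,0,0],0],
  [[0,0,0],0],
  [[0,0,0],0],
  [[0,0,0],0],
  [[0,0,0],0],
])

```text
time_s: 51.12
tcp_pos: [0.6054, -0.0339, 0.0156]
ee_rot: [[-0.995, 0.104, 0.0], [0.104, 0.995, 0.0], [-0.0, 0.0, -1.0]]
wrist_force: [-0.3, 1.1, -3.0]
gripper_width: 0.225
gripper_force: 30.0
```

```bash
python3 - <<'E'
from look import *
from fit import *
from plan import pose
p,f=pose();print(p)
T,S=look("m18",(235,130,96),(200,140,96));p,f=pose();print(p,f)
a=np.radians(f+90);u=np.array([np.cos(a),np.sin(a)]);c=p[:2]+.035*u;z=p[2]-.009
print("expected",c)
for n,q in(("T",T),("S",S)):
    v=show(f"{n} head",q,circ(.019),z+.024,(*c,0),rot=False,span=.01,feat=gray,sgn=-1);print("along",(v[:2]-c)@u,"across",(v[:2]-c)@[-u[1],u[0]])
    w=show(f"{n} pocket_pliers",q,PLI,(.02,.008),(.6118,.0320,np.radians(-6)),rot=False,span=.006,feat=gray,sgn=-1)
    w=show(f"{n} pocket_cutters",q,CUT,(.02,.008),(.5980,-.0992,np.radians(-6)),rot=False,span=.006,feat=gray,sgn=-1)
E
```

```text
[ 0.60542815 -0.033851    0.05362193]
[ 0.60539271 -0.03388132  0.05352815] 84.03648554751777
expected [ 0.57058212 -0.03024499]
T head [566.3, -29.7] 0.0 -94.1
along 0.00429188456318608 across -8.685940343949579e-05
T pocket_pliers [611.4, 31.9] -6.0 -51.9
T pocket_cutters [597.9, -98.9] -6.0 -43.4
S head [566.6, -27.2] 0.0 -57.1
along 0.004279256267311001 across -0.0026393780280565375
S pocket_pliers [612.4, 32.1] -6.0 -69.8
S pocket_cutters [597.8, -100.0] -6.0 -24.1
```

The ratchet slid 4 mm along the grip, and both views agree. I'll correct by +3.8 mm along tray x and lower it.

Request:
apply_moves([
  [[-0.0038,-0.0002,0],0],
  [[0,0,0.01],0],
  [[0,0,0.008],0],
  [[0,0,0.004],0],
  [[0,0,0],0],
])

```text
time_s: 51.63
tcp_pos: [0.6076, -0.0347, -0.0086]
ee_rot: [[-0.995, 0.104, -0.004], [0.104, 0.995, -0.0], [0.004, -0.001, -1.0]]
wrist_force: [0.3, -1.0, -1.9]
gripper_width: 0.229
gripper_force: 30.0
```

Request:
apply_moves([
  [[0,0,0],0],
  [[0,0,0],0],
  [[0,0,0.002],0],
  [[0,0,0],0],
  [[0,0,0],0],
])

```text
time_s: 52.05
tcp_pos: [0.6092, -0.0344, -0.0083]
ee_rot: [[-0.995, 0.104, 0.0], [0.104, 0.995, 0.0], [-0.0, 0.0, -1.0]]
wrist_force: [0.8, 0.5, -2.7]
gripper_width: 0.222
gripper_force: 30.0
```

Request:
apply_moves([
  [[0,0,0.002],0],
  [[0,0,0],0],
  [[0,0,0],0],
])

```text
time_s: 52.3
tcp_pos: [0.6091, -0.0344, -0.0105]
ee_rot: [[-0.995, 0.104, -0.0], [0.104, 0.995, 0.0], [0.0, -0.0, -1.0]]
wrist_force: [0.0, 0.7, -2.6]
gripper_width: 0.224
gripper_force: 30.0
```

Request:
apply_moves([
  [[0,0,0.0015],0],
  [[0,0,0],0],
  [[0,0,0],0],
])

```text
time_s: 52.55
tcp_pos: [0.6091, -0.0344, -0.0121]
ee_rot: [[-0.995, 0.104, -0.0], [0.104, 0.995, -0.0], [0.0, -0.0, -1.0]]
wrist_force: [0.7, 0.5, -2.8]
gripper_width: 0.227
gripper_force: 30.0
```

Request:
apply_moves([
  [[0,0,0.0015],0],
  [[0,0,0],0],
  [[0,0,0],0],
])

```text
time_s: 52.8
tcp_pos: [0.6095, -0.0345, -0.0131]
ee_rot: [[-0.995, 0.104, 0.001], [0.104, 0.995, -0.0], [-0.001, 0.0, -1.0]]
wrist_force: [0.0, 0.1, -0.9]
gripper_width: 0.23
gripper_force: 30.0
```

Request:
apply_moves([
  [[0,0,0.0015],0],
  [[0,0,0],0],
  [[0,0,0],0],
])

```text
time_s: 53.05
tcp_pos: [0.6098, -0.0344, -0.0143]
ee_rot: [[-0.995, 0.104, 0.001], [0.104, 0.995, 0.0], [-0.001, 0.0, -1.0]]
wrist_force: [-0.5, -0.8, 3.3]
gripper_width: 0.228
gripper_force: 30.0
```

Request:
apply_moves([
  [[0,0,0],0],
  [[0,0,0],0],
  [[0,0,0],0],
  [[0,0,0],0],
], hand=0.04)

```text
time_s: 53.38
tcp_pos: [0.609, -0.0344, -0.0153]
ee_rot: [[-0.995, 0.104, -0.0], [0.104, 0.995, 0.0], [0.0, -0.0, -1.0]]
wrist_force: [0.8, -0.6, 0.4]
gripper_width: 0.419
gripper_force: 0.0
```

Request:
apply_moves([
  [[0,0,-0.02],0],
  [[0,0,-0.02],0],
  [[0.0045,0,0],0],
  [[0,0,0],0],
  [[0,0,0],0],
], hand=0.0)

```text
time_s: 53.8
tcp_pos: [0.604, -0.0339, 0.0246]
ee_rot: [[-0.995, 0.104, -0.001], [0.104, 0.995, 0.0], [0.001, 0.0, -1.0]]
wrist_force: [0.3, -0.8, -0.1]
gripper_width: 0.167
gripper_force: 0.0
```

Request:
apply_moves([
  [[0,0,0],0],
  [[0,0,0],0],
  [[0,0,0],0],
  [[0,0,0],0],
])

```text
time_s: 54.13
tcp_pos: [0.6045, -0.034, 0.0245]
ee_rot: [[-0.995, 0.104, -0.001], [0.104, 0.995, -0.0], [0.001, -0.0, -1.0]]
wrist_force: [0.4, -0.3, 1.0]
gripper_width: 0.007
gripper_force: 0.0
```

Request:
apply_moves([
  [[0,0,0.012],0],
  [[0,0,0.008],0],
  [[0,0,0],0],
  [[0,0,0],0],
  [[0,0,0],0],
])

```text
time_s: 54.55
tcp_pos: [0.6049, -0.034, 0.0051]
ee_rot: [[-0.995, 0.104, 0.0], [0.104, 0.995, -0.0], [-0.0, -0.0, -1.0]]
wrist_force: [0.1, 0.5, -0.3]
gripper_width: 0.002
gripper_force: 0.0
```

Request:
apply_moves([
  [[0,0,0.003],0],
  [[0,0,0],0],
  [[0,0,0.0015],0],
  [[0,0,0],0],
  [[0,0,0],0],
])

```text
time_s: 54.97
tcp_pos: [0.6047, -0.034, 0.0006]
ee_rot: [[-0.995, 0.104, 0.0], [0.104, 0.995, 0.0], [-0.0, 0.0, -1.0]]
wrist_force: [0.0, -0.2, 0.0]
gripper_width: 0.008
gripper_force: 0.0
```

Request:
apply_moves([
  [[0,0,0.0015],0],
  [[0,0,0],0],
  [[0,0,0.0015],0],
  [[0,0,0],0],
  [[0,0,0],0],
])

```text
time_s: 55.38
tcp_pos: [0.604, -0.034, -0.0027]
ee_rot: [[-0.995, 0.104, -0.001], [0.104, 0.995, -0.0], [0.001, -0.0, -1.0]]
wrist_force: [-2.6, -0.4, 2.7]
gripper_width: 0.004
gripper_force: 1.4
```

Request:
apply_moves([
  [[0,0,0.001],0],
  [[0,0,0],0],
  [[0,0,0.001],0],
  [[0,0,0],0],
  [[0,0,0],0],
])

```text
time_s: 55.8
tcp_pos: [0.6045, -0.0341, -0.004]
ee_rot: [[-0.995, 0.104, -0.0], [0.104, 0.995, -0.0], [0.0, -0.0, -1.0]]
wrist_force: [-3.7, -0.2, 6.2]
gripper_width: 0.006
gripper_force: 3.1
```

Request:
apply_moves([
  [[0,0,0.001],0],
  [[0,0,0],0],
  [[0,0,0.001],0],
  [[0,0,0],0],
  [[0,0,0],0],
])

```text
time_s: 56.22
tcp_pos: [0.6049, -0.0341, -0.0053]
ee_rot: [[-0.995, 0.103, 0.001], [0.103, 0.995, -0.0], [-0.001, -0.0, -1.0]]
wrist_force: [-4.5, 1.0, 9.1]
gripper_width: 0.002
gripper_force: 4.5
```

Request:
apply_moves([
  [[0,0,0.001],0],
  [[0,0,0],0],
  [[0,0,0.0005],0],
  [[0,0,0],0],
  [[0,0,0],0],
])

```text
time_s: 56.63
tcp_pos: [0.6052, -0.0342, -0.0059]
ee_rot: [[-0.995, 0.103, 0.001], [0.103, 0.995, -0.001], [-0.001, -0.0, -1.0]]
wrist_force: [-5.9, 0.5, 12.3]
gripper_width: 0.005
gripper_force: 6.6
```

Request:
apply_moves([
  [[0,0,0.001],0],
  [[0,0,0],0],
  [[0,0,0],0],
])

```text
time_s: 56.88
tcp_pos: [0.6052, -0.0342, -0.006]
ee_rot: [[-0.995, 0.103, 0.001], [0.103, 0.995, -0.001], [-0.001, -0.001, -1.0]]
wrist_force: [-6.6, 0.5, 17.5]
gripper_width: 0.005
gripper_force: 8.8
```

```bash
python3 - <<'E'
from plan import *
p,f=pose();p[2]-=.002
plan([(p[0],p[1],.15,f,.035),(.42,.25,.20,f)],cur=(p,f))
E
```

```text
[[[0.0, 0.0, -0.03], -0.0], [[0.0, 0.0, -0.03], -0.0], [[0.0, 0.0, -0.03], -0.0], [[0.0, 0.0, -0.03], -0.0], [[0.0237, 0.0293, -0.0056], -0.0]]
[[[0.0237, 0.0293, -0.0055], -0.0], [[0.0237, 0.0293, -0.0056], -0.0], [[0.0238, 0.0293, -0.0055], -0.0], [[0.0237, 0.0293, -0.0056], -0.0], [[0.0237, 0.0293, -0.0055], -0.0]]
[[[0.0237, 0.0292, -0.0056], -0.0], [[0.0237, 0.0293, -0.0055], -0.0], [[0.0237, 0.0293, -0.0056], -0.0]]
end [0.42 0.25 0.2 ] 84.1
```

Request:
apply_moves([
  [[0,0,-0.02],0],
  [[0,0,-0.03],0],
  [[0,0,-0.035],0],
  [[0,0,-0.035],0],
  [[0.0237,0.0293,-0.0056],0],
])

```text
time_s: 57.3
tcp_pos: [0.592, -0.0047, 0.1232]
ee_rot: [[-0.994, 0.107, 0.016], [0.107, 0.994, 0.0], [-0.016, 0.002, -1.0]]
wrist_force: [1.1, 1.5, 1.2]
gripper_width: 0.004
gripper_force: 0.0
```

Request:
apply_moves([
  [[0.0237,0.0293,-0.0056],0],
  [[0.0237,0.0293,-0.0056],0],
  [[0.0237,0.0293,-0.0056],0],
  [[0.0237,0.0293,-0.0056],0],
  [[0.0237,0.0293,-0.0056],0],
])

```text
time_s: 57.72
tcp_pos: [0.4811, 0.1573, 0.1448]
ee_rot: [[-0.995, 0.104, 0.002], [0.104, 0.995, 0.001], [-0.002, 0.001, -1.0]]
wrist_force: [0.9, 1.2, 0.9]
gripper_width: 0.005
gripper_force: 0.0
```

Request:
apply_moves([
  [[0.0237,0.0293,-0.0056],0],
  [[0.0237,0.0293,-0.0056],0],
  [[0.0237,0.0293,-0.0056],0],
  [[0,0,0],0],
  [[0,0,0],0],
])

```text
time_s: 58.13
tcp_pos: [0.4197, 0.2528, 0.1618]
ee_rot: [[-0.995, 0.1, 0.002], [0.1, 0.995, 0.002], [-0.002, 0.002, -1.0]]
wrist_force: [0.1, -0.6, -0.3]
gripper_width: 0.007
gripper_force: 0.0
```

```bash
python3 - <<'E'
from look import *
from fit import *
T,S=look("m20",(235,130,96),(200,140,96))
for n,q in(("T",T),("S",S)):
    show(n+" ratchet seated",q,rat(),.032,(.605,-.034,np.radians(174)),span=.008,yspan=4,feat=gray,sgn=-1)
    show(n+" head circle (exp .570,-.030)",q,circ(.019),.032,(.570,-.0301,0),rot=False,span=.008,feat=gray,sgn=-1)
    show(n+" jig seated",q,JIG,.032,(.591,-.165,np.radians(-6)),span=.008,yspan=4,feat=gray,sgn=-1)
    for k in("keeper_pin","full_spool","empty_spool","spindle_foot"):print(n,k,[(c,x.round().tolist()) for c,x in at(q,k)[:5]])
    print("exp pin",proj(q,(.4645,-.301,.085)),"foot",proj(q,(.464,-.314,.01)),"box",proj(q,(.6135,-.366,.03)))
    T0=pickle.load(open("p0.pkl","rb"))[0 if n=="T" else 1]["frame"]
    # keeper region: compare with start picture
    u=proj(q,(.4645,-.301,.09)).astype(int);a=q["frame"][u[1]-4:u[1]+5,u[0]-4:u[0]+5].mean(2);b=T0[u[1]-4:u[1]+5,u[0]-4:u[0]+5].mean(2);print("pin patch diff",np.abs(a-b).mean().round(1),"min",a.min(),b.min())
E
```

```text
T ratchet seated [605.0, -34.1] 173.98 -147.0
T head circle (exp .570,-.030) [571.1, -30.5] 0.0 -95.6
T jig seated [588.3, -164.5] -5.23 -87.5
T keeper_pin [(0.75, [380.0, 219.0]), (0.54, [321.0, 181.0])]
T full_spool [(0.81, [363.0, 292.0]), (0.78, [222.0, 233.0]), (0.76, [378.0, 225.0]), (0.75, [278.0, 237.0]), (0.64, [329.0, 275.0])]
T empty_spool [(0.72, [391.0, 174.0])]
T spindle_foot [(0.64, [372.0, 223.0])]
exp pin [376.0936662  221.96119236] foot [372.63502606 223.75598277] box [392.25306399 170.62767692]
pin patch diff 16.8 min 0.3333333333333333 0.0
S ratchet seated [596.1, -10.8] 168.88 -55.4
S head circle (exp .570,-.030) [562.2, -3.1] 0.0 -55.9
S jig seated [601.6, -167.3] -10.37 -2.5
S keeper_pin [(0.56, [319.0, 134.0])]
S full_spool [(0.98, [382.0, 179.0]), (0.85, [361.0, 180.0]), (0.77, [309.0, 200.0]), (0.57, [296.0, 237.0]), (0.51, [324.0, 153.0])]
S empty_spool []
S spindle_foot [(0.97, [323.0, 157.0])]
exp pin [322.72964389 134.36232286] foot [322.16635433 154.805929  ] box [282.42387778 136.01970072]
pin patch diff 37.4 min 14.666666666666666 17.666666666666668
```

Request:
apply_moves([
  [[0.004,-0.041,0],0],
  [[0.004,-0.041,0],0],
  [[0.004,-0.041,0],0],
  [[0.004,-0.041,0],0],
  [[0.004,-0.041,0],0],
])

```text
time_s: 59.05
tcp_pos: [0.378, 0.0469, 0.1615]
ee_rot: [[-0.995, 0.103, 0.001], [0.103, 0.995, 0.0], [-0.0, 0.0, -1.0]]
wrist_force: [0.6, -0.1, 0.6]
gripper_width: 0.005
gripper_force: 0.0
```

Request:
apply_moves([
  [[0.004,-0.041,0],0],
  [[0.004,-0.041,0],0],
  [[0.004,-0.041,0],0],
  [[0.004,-0.041,0],0],
  [[0.004,-0.041,0],0],
])

```text
time_s: 59.47
tcp_pos: [0.3368, -0.1551, 0.162]
ee_rot: [[-0.995, 0.103, 0.002], [0.103, 0.995, -0.0], [-0.002, 0.0, -1.0]]
wrist_force: [1.1, -0.9, 0.2]
gripper_width: 0.004
gripper_force: 0.0
```

Request:
apply_moves([
  [[0,0,0],0],
  [[0,0,0],0],
  [[0,0,0],0],
])

```text
time_s: 59.72
tcp_pos: [0.3375, -0.1534, 0.1615]
ee_rot: [[-0.994, 0.106, 0.0], [0.106, 0.994, 0.0], [-0.0, 0.0, -1.0]]
wrist_force: [-0.1, 0.5, -0.2]
gripper_width: 0.01
gripper_force: 0.0
```

```bash
python3 - <<'E'
from look import *
from fit import *
T,S=look("m21",(235,130,96),(200,140,96))
for n,q in(("T",T),("S",S)):
  for z in(.032,.040):
    show(f"{n} {z} ratchet",q,rat(),z,(.605,-.034,np.radians(174)),span=.008,yspan=4,feat=gray,sgn=-1)
    show(f"{n} {z} head circle (exp .570,-.030)",q,circ(.019),z,(.570,-.0301,0),rot=False,span=.01,feat=gray,sgn=-1)
  show(n+" jig seated",q,JIG,.032,(.591,-.165,np.radians(-6)),rot=False,span=.008,feat=gray,sgn=-1)
  print(n,[(c,x.round().tolist()) for c,x in at(q,"jig")[:2]+at(q,"ratchet")[:2]],proj(q,(.591,-.165,.008)),proj(q,(.605,-.034,.008)))
E
```

```text
T 0.032 ratchet [604.4, -33.9] 174.09 -104.5
T 0.032 head circle (exp .570,-.030) [570.5, -30.7] 0.0 -55.3
T 0.04 ratchet [602.9, -33.6] 174.11 -105.1
T 0.04 head circle (exp .570,-.030) [569.4, -30.4] 0.0 -57.7
T jig seated [588.5, -164.0] -6.0 -78.9
T [(0.58, [320.0, 179.0]), (0.87, [277.0, 173.0]), (0.52, [389.0, 168.0])] [319.53234879 178.52195898] [274.02272044 172.90501013]
S 0.032 ratchet [604.7, -30.1] 174.35 -59.6
S 0.032 head circle (exp .570,-.030) [570.3, -26.7] 0.0 -34.8
S 0.04 ratchet [599.4, -17.9] 173.75 -59.3
S 0.04 head circle (exp .570,-.030) [565.7, -14.8] 0.0 -35.7
S jig seated [589.8, -152.2] -6.0 -18.1
S [(0.68, [267.0, 168.0]), (0.57, [246.0, 189.0])] [267.83413568 170.16292225] [246.06748818 191.35955603]
```

```bash
python3 -c "
from station import r
print(r.finish_job())"
```

```text
the job is handed in; nothing more can be done
None
```

The job is handed in: the full spool is on the spindle, the keeper is back at its stop, the empty spool is in the scrap box, and the jig and ratchet (the only tools on the bench) are pressed home. `r.finish_job()` returned no verdict.

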